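# Swap three mixed-up bearings into their own nests

### The arm

A 7-joint arm with a two-finger parallel gripper is mounted at the origin on a cart in front of the work surface, level with it; the furniture and walls round the work are solid. World frame = base frame: x ahead of the robot, y to its left, z up, the work surface at z = 0. Lengths are in m, angles in rad, forces in N, time in s.
With the tool pointing down it reaches from about 0.4 to 0.875 m from the base axis. Payload 19.3 kg.
Tool frame: the origin (TCP) lies at the very end of the fingers, on their centre line; the grasp point (between the pads) lies 19 mm behind it (robot.tcp_to_grasp is the distance from the TCP to the grasp point, in m); z points along the fingers, y is the direction in which the jaws open and shut (so a half turn about z gives the same grasp; the last joint's range is limited). The gripper opens to 85 mm and grips with 20 to 120 N. Pads are 22 mm wide; open, the fingers measure 114 mm over their backs; the gripper's body (76 mm by 85 mm) begins 54 mm behind the grasp point. The pads swing forward as they close: fully open they stand 13 mm farther back than shut.
Start: joints at [1.092, 0.521, -0.036, 1.599, 0.021, 1.021, -0.113], TCP at [0.248, -0.574, 0.204] pointing down, gripper open.
Joint ranges: [-2.91, 2.91], [-0.3, 2.13], [-1.5, 1.42], [0.17, 2.43], [-1.26, 4.41], [0.16, 1.93], [-2.52, 2.52]. Speed limits (rad/s): [1.89, 1.89, 2.39, 2.39, 3.01, 3.01, 3.01].

### API

Orientations are given as a unit quaternion [w, x, y, z].
In Python, from rig import robot gives the robot as it stands.
- The arm moves only by the tool jog_arm, never from a script. Its argument "motion" is a list of rows, each a list of 3 entries, a list of its own where there are three numbers: the shift along the tool's x, y, z in cm, then the turn about the tool's z in degrees, then the finger opening in cm, from 0 to 8.54. In form: [[[tx, ty, tz], spin, grip], ...]. A call has exactly 5 rows; each row is the pose to reach, as a shift and turn from the pose commanded when the call began, along the tool's axes at that moment; what a row does not reach only later rows make up. A row lasts 1/8 s, in which the tool goes at most 62.5 mm and 10.7 degrees, less where a joint would pass 70% of its speed; a pose out of reach is approached as far as the arm can. A call with a gripper value outside its range is refused whole. The fingers move at their own pace and stop on an object; "newtons" is the grip in N (left out, the last holds). Time passes only in rows, so rows that repeat a pose let the fingers close, or fill a call up. It gives the time, the measured TCP pose, the force and the opening at its end, in the units of the state.
- robot.sense(): the state, without advancing time (a new reading comes with each control period).
- robot.grab_frame(name): name is "scene" or "top" or "wrist"; returns (picture, depth): 400x640x3 uint8, blue, green, red; 400x640 float32, m along the optical axis (not along the pixel's ray), 0 where there is no reading.
- robot.calibration(name): a dict with "fx", "fy", "cx", "cy" (pixels), "eye" and "orientation" of the camera in the world. Camera axes: x right, y up, looking along -z (the intrinsics and any distortion apply to the point x, -y, -z); pixel columns grow to the right and rows downward; lengths in m; the calibration is good to about 2 mm. A picture is of the moment at which its call begins: read the wrist's pose just before it. calibration takes no time and is no camera call; for the wrist camera it gives the pose at the moment of the call.
- robot.close_job(): hands the job in, once; it reports no verdict.
Trained networks look in the newest picture that a camera, given by its name, has taken for a name from the list of things; names that differ only in an ending like _2 or _b are one class to them, and where a whole thing is asked for, a point or a joint stands for the part that bears it (a point fixed in the world has none). Each returns a list of dicts, best first, with "score" (0 to 1); they miss things now and then, are a little off and sometimes report something else, mostly with a low value. They report only what shows in the picture. A call takes as long as a camera call. They do not tell look-alikes from the thing itself.
- robot.spot_in(camera, label): "xy" ([column, row] in pixels, amid what is visible of it).
- robot.silhouettes(camera, label): "pixels" (400x640 bool, what is visible of it) and "xy" ([column, row] in pixels, amid what is visible of it).
The state is a dict: "time_s": time; "qpos": joint angles; "qvel": joint speeds; "joint_efforts": joint torques, N m; "ee_pos": TCP position; "tcp_rot": TCP orientation; "wrist_force": force on the tool from outside, world axes, zero at the start; "ft_torque": the same for the moment, N m; "finger_gap": opening from 0.0 (shut) to 1.0 (fully open).
Only numpy, scipy, OpenCV 4.12 (cv2) and the standard library are available. Lean on these libraries where they do the work, as an engineer would, in place of code of your own. Each camera call takes 0.05 s, during which the arm holds its last target.

### The job

The three ball bearings all have the same bore, so they went onto the pilot pins of the wrong press nests. Swap them round until each one lies flat and fully home on its seat, inside the rim that was turned for its size: small in the small nest, medium in the medium, large in the large. The green rubber pad is free if you need somewhere to park a bearing, and leave the micrometer where it lies.

Things in the scene. Friction and masses are not known exactly. Their poses are not given: they have to be found in the camera images.
- bearing_small_center (a point): small ball bearing, loose: 35 mm outside, 14 mm wide (high), steel rings with black rubber seals, 0.05 kg; 17 mm bore. Lies flat, either face up. This point: its centre, 7 mm above its underside; z along its axis. Grip from above across the outside, fingertips at least 6 mm above its underside, so that they clear the rim of the nest it goes into.
- bearing_medium_center (a point): medium ball bearing, loose: 47 mm outside, 19 mm wide (high), open type: steel rings with bright balls in a brass cage showing, 0.14 kg; 17 mm bore. Lies flat, either face up. This point: its centre, 9.5 mm above its underside; z along its axis. Grip from above across the outside, fingertips at least 6 mm above its underside, so that they clear the rim of the nest it goes into.
- bearing_large_center (a point): large ball bearing, loose: 62 mm outside, 17 mm wide (high), steel rings with reddish-brown seals, 0.25 kg; 17 mm bore. Lies flat, either face up. This point: its centre, 8.5 mm above its underside; z along its axis. Grip from above across the outside, fingertips at least 6 mm above its underside, so that they clear the rim of the nest it goes into.
- nest_small_seat (a point): nest for the small bearing, fixed: dark steel seat on a flange (74 mm across, 8 mm high); rim 41 mm across inside, 52 outside, 4 mm above the seat; brass pilot pin 13 mm across for the bore, 24 mm above the seat (upper 9 mm a cone). This point: middle of the seat, on the pin's axis, 14 mm above the table; z up. At the start the large bearing lies on its rim, too big to go in.
- nest_medium_seat (a point): nest for the medium bearing, fixed: dark steel seat on a flange (92 mm across, 8 mm high); rim 53 mm across inside, 64 outside, 4 mm above the seat; brass pilot pin 13 mm across for the bore, 24 mm above the seat (upper 9 mm a cone). This point: middle of the seat, on the pin's axis, 14 mm above the table; z up. At the start the small bearing is loose inside its rim.
- nest_large_seat (a point): nest for the large bearing, fixed: dark steel seat on a flange (116 mm across, 8 mm high); rim 68 mm across inside, 79 outside, 4 mm above the seat; brass pilot pin 13 mm across for the bore, 24 mm above the seat (upper 9 mm a cone). This point: middle of the seat, on the pin's axis, 14 mm above the table; z up. At the start the medium bearing is loose inside its rim.
- pad_top (a point): free spot: a dark green ribbed rubber pad, 110 x 110 mm and 4 mm thick, fixed, empty at the start; a bearing may be parked on it. This point is the middle of its top, 4 mm above the table; z up.
- micrometer: bystander, loose: outside micrometer with a green frame, 61 x 130 x 16 mm, lying flat on the table in front of the nests; the point is the centre of its underside. Not to be disturbed.
- yellow_basket: bystander, fixed at the back left: a yellow plastic crate full of small races, 413 mm long (its x axis) by 314 mm wide by 120 mm high; the point is the centre of its underside. Carry things past it or higher than it.
Mind the look-alikes: they are no part of the job. Leave any turquoise look-alike of the part that bears bearing_medium_center alone.

How it is judged:
By the outcome, as a careful person would: the job done as asked, in the order asked, and still so for the second after the job is handed in, with the robot touching nothing.
It also fails if it takes over 96 s, if anything falls off the work surface, if the arm or the gripper's body presses on something with over 40 N, if the wrist force passes 120 N, or if a joint passes its speed limit or range.

## Working session

There is one attempt and no reset: what is moved stays moved. The work goes in short steps, Python scripts to look and compute and a tool call to move; the robot and the scene stay as the last step left them, time stands still between calls to the robot, and variables do not carry over. Pictures are saved under pics/ and viewed, and the job is handed in when it is done.

Besides the shell and the picture viewer there is one more tool, called after "Emit:" as name([rows], argument=value, ...), one row to a line, values as JSON. jog_arm: Moves the arm, as the interface text tells. Its arguments: {"type":"object","properties":{"motion":{"type":"array"},"newtons":{"type":"number"}},"required":["motion"]}

```bash
mkdir -p pics; ls; python3 - <<'E'
from rig import robot
import cv2,numpy as np
for n in ["scene","top"]:
    p,d=robot.grab_frame(n); cv2.imwrite(f"pics/{n}0.png",p); np.save(f"{n}0.npy",d)
    c=robot.calibration(n); print(n,c)
s=robot.sense(); print(s)
E
```

```text
pics
scene {'fx': 397.0336046293781, 'fy': 397.0336046293781, 'cx': 322.9511500913025, 'cy': 197.06731899758822, 'eye': array([-0.0829697 ,  0.26913755,  0.81866321]), 'orientation': array([-0.49425536, -0.19332621,  0.30578438,  0.79046349])}
top {'fx': 431.86898305152005, 'fy': 431.86898305152005, 'cx': 326.9665682184045, 'cy': 194.85106189560156, 'eye': array([ 0.4488958 , -0.02574727,  1.30216854]), 'orientation': array([-0.70231592, -0.02306443,  0.03872964,  0.71043676])}
{'time_s': 0.1, 'qpos': array([ 1.09183681,  0.52194347, -0.03631791,  1.59995139,  0.02121996,
        1.0211109 , -0.11282874]), 'qvel': array([-8.35066989e-04, -1.07647848e-03,  1.13155082e-03,  4.89622695e-04,
        5.32962624e-05, -2.70174645e-04,  1.20408444e-03]), 'joint_efforts': array([ 5.41326008e-03, -9.28499866e+01,  1.98525891e+00, -3.70535553e+01,
        1.82503508e-02,  5.32101374e-03,  5.42877990e-05]), 'ee_pos': array([ 0.24824256, -0.57322167,  0.20359009]), 'tcp_rot': array([-4.91456969e-04,  9.79190736e-01,  2.02941466e-01, -1.49952323e-04]), 'wrist_force': array([ 0.63331803, -0.480859  , -0.61612274]), 'ft_torque': array([ 0.00113361, -0.02058087, -0.02570239]), 'finger_gap': 0.9998914533022367}
```

View pics/top0.png

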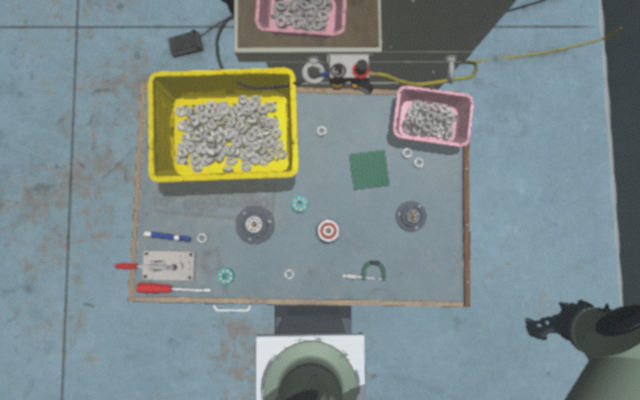

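View pics/scene0.png

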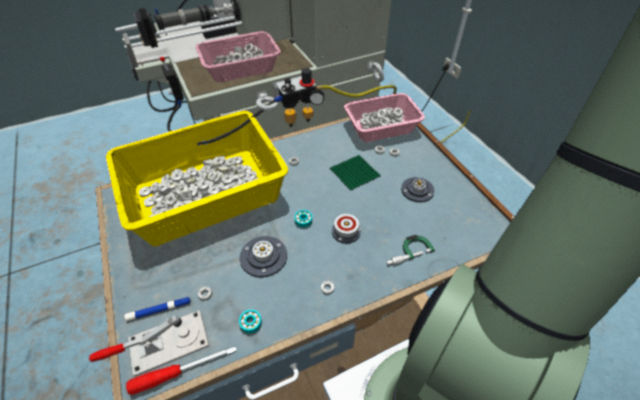

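```bash
cat > h.py <<'E'
from rig import robot
import cv2,numpy as np
from scipy.spatial.transform import Rotation as R
def cal(n):
    c=robot.calibration(n); q=c['orientation']; return c,R.from_quat([q[1],q[2],q[3],q[0]]).as_matrix(),np.array(c['eye'])
def ray(C,uv):
    c,M,e=C; uv=np.atleast_2d(uv).astype(float)
    d=np.c_[(uv[:,0]-c['cx'])/c['fx'],-(uv[:,1]-c['cy'])/c['fy'],-np.ones(len(uv))]
    return d@M.T
def atz(C,uv,z):
    r=ray(C,uv); e=C[2]; return e+r*((z-e[2])/r[:,2])[:,None]
def cloud(C,d):
    v,u=np.mgrid[0:400,0:640]; uv=np.c_[u.ravel(),v.ravel()]
    return (C[2]+ray(C,uv)*d.ravel()[:,None]).reshape(400,640,3)
def proj(C,P):
    c,M,e=C; q=(np.atleast_2d(P)-e)@M; return np.c_[c['cx']+c['fx']*q[:,0]/-q[:,2], c['cy']+c['fy']*q[:,1]/q[:,2]]
E
python3 - <<'E'
from h import *
for n in ["top","scene"]:
    C=cal(n); d=np.load(n+"0.npy"); W=cloud(C,d)
    for l,z in [("bearing_small_center",.021),("bearing_medium_center",.0235),("bearing_large_center",.0265),("nest_small_seat",.014),("nest_medium_seat",.014),("nest_large_seat",.014),("pad_top",.004)]:
        for o in robot.spot_in(n,l)[:4]:
            uv=np.array(o['xy']); i=np.round(uv).astype(int)
            print(n,l,round(o['score'],2),uv.round(1),atz(C,uv,z)[0].round(4),"depth",W[i[1],i[0]].round(4))
    t=W[(W[...,0]>.3)&(W[...,0]<.8)&(abs(W[...,1])<.4)&(d>0)]
    print(np.median(t[abs(t[:,2])<.01,2]))
p=cv2.imread("pics/top0.png"); cv2.imwrite("pics/topz.png",cv2.resize(p[140:290,220:440],None,fx=3.6,fy=3.6,interpolation=cv2.INTER_CUBIC))
E
```

```text
top bearing_small_center 0.64 [407.2 217.6] [ 0.4905 -0.2929  0.021 ] depth [ 0.4891 -0.2907  0.0285]
top bearing_medium_center 0.62 [251.2 223.2] [0.4794 0.1694 0.0235] depth [0.4797 0.1686 0.0326]
top bearing_medium_center 0.58 [296.  206.9] [0.526  0.0373 0.0235] depth [0.5261 0.0377 0.0166]
top bearing_medium_center 0.5 [224.7 274.2] [0.3321 0.2458 0.0235] depth [ 0.3301  0.2508 -0.0042]
top bearing_large_center 0.91 [327.  233.8] [ 0.4455 -0.0534  0.0265] depth [ 0.4449 -0.0533  0.0311]
top bearing_large_center 0.7 [404.4 214.6] [ 0.4993 -0.2837  0.0265] depth [ 0.4987 -0.2852  0.013 ]
top nest_small_seat 0.6 [317.2 233. ] [ 0.4482 -0.0246  0.014 ] depth [ 0.4482 -0.024   0.008 ]
top nest_medium_seat 0.8 [411.2 215.4] [ 0.4972 -0.3066  0.014 ] depth [ 0.4977 -0.3018  0.0335]
top nest_medium_seat 0.53 [362.3 272.3] [ 0.3309 -0.1565  0.014 ] depth [ 0.3318 -0.1557  0.0141]
top nest_large_seat 0.64 [255.5 227.8] [0.4658 0.1581 0.014 ] depth [0.465  0.154  0.0324]
top pad_top 0.79 [371.4 172.1] [ 0.6305 -0.1912  0.004 ] depth [ 0.6303 -0.1895  0.0076]
0.0005082311939423878
scene bea
[... 203 characters left out ...]
ring_medium_center 0.87 [255.1 326.1] [0.3051 0.2416 0.0235] depth [0.3071 0.2416 0.02  ]
scene bearing_medium_center 0.85 [302.3 220.4] [0.522  0.0376 0.0235] depth [0.5283 0.0359 0.0173]
scene bearing_large_center 0.63 [344.9 222. ] [ 0.4671 -0.0572  0.0265] depth [ 0.4645 -0.056   0.03  ]
scene nest_small_seat 0.69 [343.  240.5] [ 0.4256 -0.0303  0.014 ] depth [ 0.4305 -0.0331  0.0084]
scene nest_medium_seat 0.9 [416.1 192. ] [ 0.4832 -0.29    0.014 ] depth [ 0.4834 -0.2898  0.0139]
scene nest_medium_seat 0.46 [260.7 249.1] [0.4912 0.1632 0.014 ] depth [0.4729 0.1658 0.0396]
scene nest_large_seat 0.73 [262.4 262.3] [0.4533 0.1726 0.014 ] depth [0.454  0.1733 0.0148]
-0.0006898879459477092
```

View pics/topz.png

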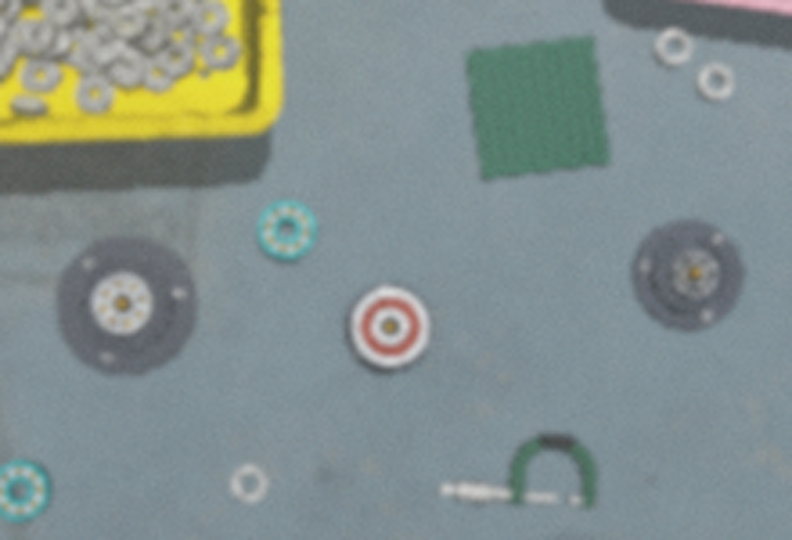

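```bash
python3 - <<'E'
from h import *
C=cal("top")
z=lambda u,v:(u/3.6+220-.36,v/3.6+140-.36)
for n,uv,h in [("medB",z(122,304),.033),("largeflange",z(127,306),.008),("largeB",z(390,327),.035),("smallB",z(696,271),.028),("medflange",z(688,275),.008),("pad",z(538,108),.004)]:
    print(n,np.round(uv,1),atz(C,uv,h)[0].round(4))
p,d=robot.grab_frame("wrist"); cv2.imwrite("pics/w0.png",p); np.save("w0.npy",d)
c=cal("wrist"); s=robot.sense(); q=s['tcp_rot']; Rt=R.from_quat([q[1],q[2],q[3],q[0]]).as_matrix()
print(c[0],"eye in tool",Rt.T@(c[2]-s['ee_pos']),"\n",(Rt.T@c[1]).round(3)); print(Rt.round(3))
E
```

```text
medB [253.5 224.1] [0.4765 0.1611 0.033 ]
largeflange [254.9 224.6] [0.4753 0.1607 0.008 ]
largeB [328.  230.5] [ 0.4552 -0.0562  0.035 ]
smallB [413.  214.9] [ 0.498  -0.3089  0.028 ]
medflange [410.8 216. ] [ 0.4956 -0.3065  0.008 ]
pad [369.1 169.6] [ 0.6381 -0.1843  0.004 ]
{'fx': 314.62359271867007, 'fy': 314.62359271867007, 'cx': 326.768418949795, 'cy': 199.72780055127055, 'eye': array([ 0.32101514, -0.54222713,  0.37564772]), 'orientation': array([ 0.82568346, -0.13210379,  0.08669399, -0.54155291])} eye in tool [ 7.90271347e-02  1.38856459e-04 -1.71553016e-01] 
 [[ 0.001  0.95   0.312]
 [ 1.    -0.001 -0.   ]
 [ 0.     0.312 -0.95 ]]
[[ 0.918  0.397  0.   ]
 [ 0.397 -0.918  0.   ]
 [ 0.    -0.    -1.   ]]
```

View pics/w0.png

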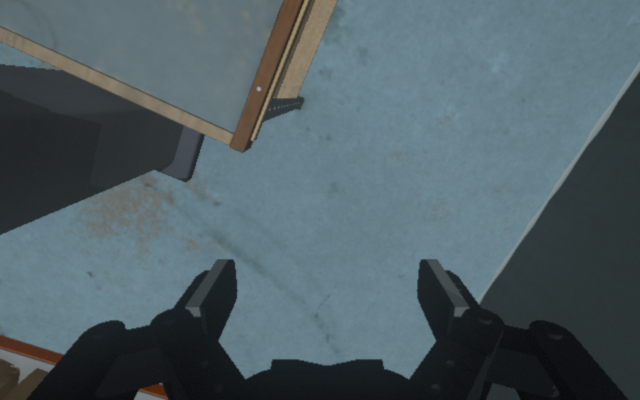

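```bash
cat >> h.py <<'E'
def tool():
    s=robot.sense(); q=s['tcp_rot']; return R.from_quat([q[1],q[2],q[3],q[0]]).as_matrix(),s['ee_pos'],s
E
python3 - <<'E'
from h import *
C=cal("wrist"); d=np.load("w0.npy"); W=cloud(C,d); Rt,p,s=tool(); T=(W-p)@Rt
for u,v in [(232,263),(228,262),(222,264),(422,263),(430,263),(234,290),(420,290),(200,310)]: print(u,v,d[v,u].round(3),T[v,u].round(4))
m=(d>0)&(abs(T[...,1])<.07)&(T[...,2]>-.04)&(T[...,2]<.03); print(np.percentile(T[m][:,2],[50,90,98,99.5,100]).round(4), m.sum())
print(robot.tcp_to_grasp)
E
```

```text
232 263 0.142 [ 0.0074 -0.0427 -0.0452]
228 262 0.138 [ 0.0098 -0.0432 -0.0486]
222 264 0.137 [ 0.0099 -0.0453 -0.0506]
422 263 0.141 [ 0.0081  0.0429 -0.0464]
430 263 0.136 [ 0.0104  0.045  -0.0505]
234 290 0.146 [-0.0063 -0.0428 -0.0461]
420 290 0.143 [-0.0047  0.0427 -0.0483]
200 310 0.11 [ 0.0081 -0.0441 -0.0792]Traceback (most recent call last):
  File "<stdin>", line 4, in <module>
    return _quantile_unchecked(
        a, q, axis, out, overwrite_input, method, keepdims, weights)
    return _ureduce(a,
                    func=_quantile_ureduce_func,
    ...<5 lines>...
                    overwrite_input=overwrite_input,
                    method=method)
    r = func(a, **kwargs)
    result = _quantile(arr,
                       quantiles=q,
    ...<2 lines>...
                       out=out,
                       weights=wgt)
    slices_having_nans = np.isnan(arr[-1, ...])
                                  ~~~^^^^^^^^^
IndexError: index -1 is out of bounds for axis 0 with size 0
```

```bash
python3 - <<'E'
from h import *
print(robot.tcp_to_grasp)
C=cal("wrist"); d=np.load("w0.npy"); W=cloud(C,d); Rt,p,s=tool(); T=(W-p)@Rt
Ct=cal("top"); Wt=cloud(Ct,np.load("top0.npy"))
print("corner wrist",W[147,238],W[120,240],"atz0",atz(C,[238,147],0),"top",atz(Ct,[468.5,303.5],0), "floor", W[200,400], W[100,120])
for v in range(240,400,12): print(v,[ (d[v,u].round(3)) for u in range(150,260,10)])
E
```

```text
0.0187
corner wrist [ 0.22934657 -0.47038888  0.01192206] [ 0.2588927  -0.46262705  0.01095709] atz0 [[ 0.22634189 -0.46803419  0.        ]] top [[ 0.23311459 -0.47354042  0.        ]] floor [ 0.06789851 -0.98270962 -0.8618994 ] [ 0.10912075 -0.07573981 -0.44189009]
240 [np.float32(1.358), np.float32(1.358), np.float32(1.356), np.float32(1.357), np.float32(1.357), np.float32(1.359), np.float32(1.354), np.float32(1.356), np.float32(1.354), np.float32(1.355), np.float32(1.358)]
252 [np.float32(1.373), np.float32(1.373), np.float32(1.375), np.float32(1.376), np.float32(1.376), np.float32(1.371), np.float32(1.377), np.float32(1.376), np.float32(1.374), np.float32(1.376), np.float32(1.376)]
264 [np.float32(1.394), np.float32(1.393), np.float32(1.397), np.float32(1.396), np.float32(1.388), np.float32(1.388), np.float32(1.39), np.float32(0.136), np.float32(0.139), np.float32(1.392), np.float32(1.392)]
276 [np.float32(1.416), np.float32(1.413), np.float32(1.41), np.float32(1.412), np.float32(1.411), np.float32(0.134), np.float32(0.127), np.float32(0.128), np.float32(0.139), np.float32(1.413)
[... 1445 characters left out ...]
078), np.float32(0.08), np.float32(1.556), np.float32(1.559)]
372 [np.float32(0.099), np.float32(0.099), np.float32(0.083), np.float32(0.076), np.float32(0.077), np.float32(0.076), np.float32(0.076), np.float32(0.076), np.float32(0.077), np.float32(0.075), np.float32(1.583)]
384 [np.float32(0.099), np.float32(1.498), np.float32(0.102), np.float32(0.074), np.float32(0.072), np.float32(0.072), np.float32(0.074), np.float32(0.072), np.float32(0.072), np.float32(0.073), np.float32(0.08)]
396 [np.float32(1.449), np.float32(1.449), np.float32(0.096), np.float32(0.081), np.float32(0.069), np.float32(0.071), np.float32(0.07), np.float32(0.07), np.float32(0.069), np.float32(0.069), np.float32(0.068)]
```

```bash
python3 - <<'E'
from h import *
C=cal("wrist"); d=np.load("w0.npy"); W=cloud(C,d); Rt,p,s=tool(); T=(W-p)@Rt
for u,v in [(328,362),(328,375),(328,395),(280,365),(185,330),(120,335),(150,345),(130,327)]: print(u,v,d[v,u],T[v,u].round(4))
m=d<.3
m&=d>0; print(np.percentile(T[m][:,2],[1,50,99,99.9]))
Ct=cal("top"); Wt=cloud(Ct,np.load("top0.npy")); Tt=(Wt-p)@Rt
q=Tt[(abs(Tt[...,1])<.1)&(abs(Tt[...,0])<.1)&(Tt[...,2]<.1)]; print(len(q),q[:,2].min(),q[:,2].max())
print(proj(Ct,p), proj(cal("scene"),p))
E
```

```text
328 362 1.5636166 [-1.1751  0.0074  1.0623]
328 375 0.08211636 [ 0.0099  0.0005 -0.1078]
328 395 0.076983005 [ 0.0096  0.0005 -0.1133]
280 365 0.0862863 [ 0.009  -0.0126 -0.1037]
185 330 0.09624112 [ 0.0111 -0.0432 -0.0926]
120 335 0.09407001 [ 0.0112 -0.0616 -0.0948]
150 345 0.09679554 [ 0.0063 -0.0542 -0.0935]
130 327 1.494694 [-0.9628 -0.9337  1.0597]
[-0.11939643 -0.10131235 -0.04773718 -0.04317595]
5265 -0.472316719017351 -0.03926610776774176
[[535.78593348 309.87373747]] [[593.98593075 162.44985739]]
```

```bash
python3 - <<'E'
from h import *
C=cal("wrist"); d=np.load("w0.npy"); W=cloud(C,d)
for u,v in [(100,30),(200,30),(200,80),(150,50)]: print(W[v,u].round(4))
E
```

```text
[ 0.2863 -0.2936  0.0004]
[ 3.288e-01 -3.914e-01  3.000e-04]
[ 0.2807 -0.4059  0.0015]
[ 0.2886 -0.3483  0.0026]
```

Emit:
jog_arm([
  [[3,-3,0],4,8.5],
  [[7,-7,0],8,8.5],
  [[11,-11,0],13,8.5],
  [[15.5,-15.5,0],18,8.5],
  [[20,-20,0],23.4,8.5],
])

```text
time_s: 1.48
ee_pos: [0.3521, -0.3108, 0.2043]
tcp_rot: [0.0, 1.0, -0.001, 0.0]
wrist_force: [3.3, -0.3, -0.1]
finger_gap: 0.996
```

Emit:
jog_arm([
  [[2,-5,0],0,8.5],
  [[4,-10.5,0],0,8.5],
  [[6,-16,0],0,8.5],
  [[8,-21,0],0,8.5],
  [[10,-25.5,0],0,8.5],
])

```text
time_s: 2.1
ee_pos: [0.4521, -0.0557, 0.2044]
tcp_rot: [0.0, 1.0, 0.0, 0.0]
wrist_force: [0.5, -0.2, 0.2]
finger_gap: 0.998
```

```bash
cat > look.py <<'E'
from h import *
import sys
tag=sys.argv[1]; cams=sys.argv[2:]
Rt,p,s=tool(); print("t",s['time_s'],"ee",p.round(4),"F",s['wrist_force'].round(1),"gap",round(s['finger_gap']*85.4,1),"q",s['qpos'].round(2))
for n in cams:
    C=cal(n); im,d=robot.grab_frame(n); cv2.imwrite(f"pics/{n}_{tag}.png",im); np.savez(f"{n}_{tag}.npz",d=d,M=C[1],e=C[2],p=p,Rt=Rt)
E
python3 look.py a wrist scene
```

```text
t 2.1 ee [ 0.4521 -0.0557  0.2044] F [ 0.5 -0.2  0.2] gap 85.3 q [ 0.15  0.26 -0.19  2.02  0.06  0.87 -1.64]
```

View pics/wrist_a.png

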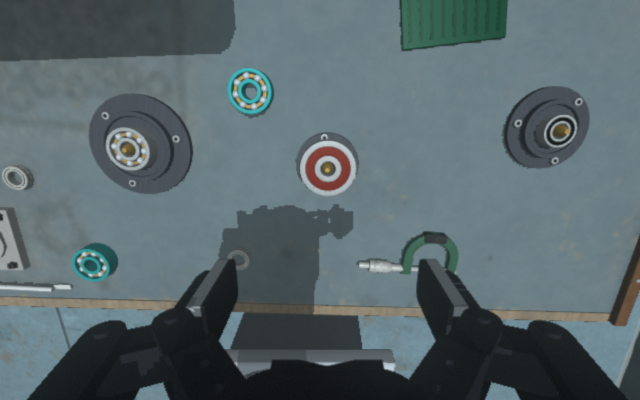

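View pics/scene_a.png

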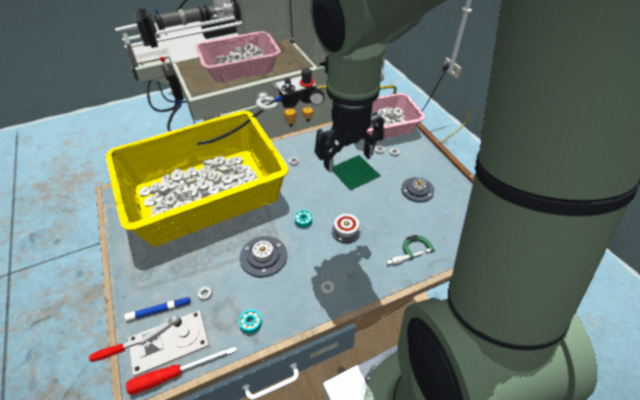

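```bash
python3 - <<'E'
from h import *
C=cal("scene"); f=np.load("scene_a.npz"); W=cloud(C,f['d']); T=(W-f['p'])@f['Rt']
m=(f['d']>0)&(abs(T[...,1])<.08)&(abs(T[...,0])<.03)&(T[...,2]<.1)
print(m.sum(),np.sort(T[m][:,2])[-15:].round(4))
v,u=np.where(m&(T[...,2]>-.06)); 
for a,b in zip(u[::4],v[::4]): print(a,b,T[b,a].round(4))
Cw=cal("wrist"); f=np.load("wrist_a.npz"); W=cloud(Cw,f['d'])
im=cv2.imread("pics/wrist_a.png")
# plane check
for u,v in [(300,110),(380,100),(460,160),(200,210)]: print("table",W[v,u].round(4))
for n,uv,z in [("largeB pin",(328,168),.038),("medB pin",(129,150),.038),("smallB pin",(562,130),.038)]:
    print(n,atz(Cw,uv,z)[0].round(4))
for l in ["bearing_small_center","bearing_medium_center","bearing_large_center"]:
    for o in robot.silhouettes("wrist",l)[:2]:
        mm=o['pixels'].astype(np.uint8); c=max(cv2.findContours(mm,0,2)[0],key=cv2.contourArea); e=cv2.fitEllipse(c)
        h={'s':.028,'m':.033,'l':.035}[l[8]]
        print(l,round(o['score'],2),np.round(e[0],1),np.round(e[1],1),atz(Cw,e[0],h-.004)[0].round(4), "z",np.median(W[mm>0][:,2]).round(4))
E
```

```text
4400 [-0.0443 -0.0441 -0.044  -0.044  -0.0438 -0.0437 -0.0433 -0.043  -0.043
 -0.0427 -0.0424 -0.0424 -0.0419 -0.0418 -0.0414]
363 148 [ 0.012   0.0336 -0.0592]
364 150 [ 0.0109  0.0359 -0.0536]
365 151 [ 0.0047  0.0346 -0.0562]
364 152 [ 0.0071  0.0339 -0.0517]
372 152 [-0.0051  0.046  -0.0567]
366 153 [-0.0004  0.0342 -0.0546]
370 153 [-0.008   0.0392 -0.0587]
364 154 [ 0.0096  0.036  -0.0433]
368 154 [-0.006   0.0357 -0.0558]
372 154 [-0.0039  0.0474 -0.0495]
367 155 [-0.0041  0.0347 -0.0518]
371 155 [-0.0042  0.0449 -0.0479]
368 156 [-0.0083  0.0347 -0.0524]
366 157 [-0.0014  0.0346 -0.044 ]
370 157 [-0.0084  0.04   -0.0475]
369 158 [-0.0072  0.0386 -0.0443]
323 164 [ 0.0073 -0.0635 -0.0564]
324 166 [ 0.0048 -0.0625 -0.0525]
328 166 [-0.0047 -0.0581 -0.0587]
326 167 [-0.0058 -0.0631 -0.0589]
330 167 [-0.0074 -0.0548 -0.0568]
326 168 [-0.0036 -0.062  -0.0538]
330 168 [-0.01   -0.0561 -0.0568]
326 169 [-0.0027 -0.0616 -0.05  ]
330 169 [-0.0091 -0.0556 -0.053 ]
327 170 [-0.0043 -0.0601 -0.0479]
331 170 [-0.009  -0.0532 -0.0491]
330 171 [-0.008  -0.055  -0.0461]
330 172 [-0.0098 -0.0559 -0.0451]
table [ 0.5176 -0.022   0.0008]
table [ 0.5292 -0.1131  0.0006]
table [ 0.4612 -0.2133  0.0012]
table [0.3947 0.1071 0.0012]
largeB pin [ 0.4582 -0.0545  0.038 ]
medB pin [0.4763 0.1597 0.038 ]
smallB pin [ 0.5009 -0.3005  0.038 ]
bearing_small_center 0.58 [556.3 129.7] [31.6 40.8] [ 0.4999 -0.3043  0.024 ] z 0.0283
bearing_medium_center 0.91 [ 94.5 261.3] [37.8 45.2] [0.336  0.2343 0.029 ] z 0.0182
bearing_medium_center 0.83 [249.4  90.6] [44.7 48.2] [0.5378 0.028  0.029 ] z 0.0191
bearing_large_center 0.79 [327.3 166.8] [54.2 56.3] [ 0.458  -0.0538  0.031 ] z 0.0363
```

Emit:
jog_arm([
  [[0.2,-0.1,4.5],0,8.5],
  [[0.5,-0.1,9.5],0,8.5],
  [[0.5,-0.1,14.5],0,8.5],
  [[0.5,-0.1,18],0,8.5],
  [[0.5,-0.1,19],0,8.5],
])

```text
time_s: 2.98
ee_pos: [0.4552, -0.0575, 0.0127]
tcp_rot: [0.0, 1.0, -0.001, -0.001]
wrist_force: [-0.3, -0.1, 0.6]
finger_gap: 0.996
```

```bash
python3 look.py b wrist scene; python3 - <<'E'
from h import *
Cw=cal("wrist"); f=np.load("wrist_b.npz"); W=cloud(Cw,f['d']); T=(W-f['p'])@f['Rt']
o=robot.silhouettes("wrist","bearing_large_center")[0]
mm=o['pixels'].astype(np.uint8); c=max(cv2.findContours(mm,0,2)[0],key=cv2.contourArea); e=cv2.fitEllipse(c)
P=T[(mm>0)]; Pw=W[mm>0]; t=abs(Pw[:,2]-.035)<.006
print(o['score'],e, "top z",np.median(Pw[:,2]), atz(Cw,e[0],.035), "mid tool",(P[t].min(0)+P[t].max(0))/2, np.median(P[t],0))
fm=(abs(T[...,1])>.035)&(abs(T[...,1])<.06)&(abs(T[...,0])<.02)&(T[...,2]<-.03)
print("tips",np.percentile(T[fm][:,2],[95,99,99.9,100]))
E
```

```text
t 2.975 ee [ 0.4552 -0.0575  0.0127] F [-0.3 -0.1  0.6] gap 85.1 q [ 0.09  0.6  -0.12  2.15  0.18  0.4  -1.75]
0.71 ((324.8267517089844, 247.13409423828125), (115.1693115234375, 116.05265045166016), 95.3930435180664) top z 0.037639942530702034 [[ 0.45951345 -0.05682304  0.035     ]] mid tool [ 0.0018206  -0.00084308 -0.0222124 ] [ 0.00472704 -0.0006102  -0.02501586]
tips [-0.05234622 -0.04628461 -0.04364089 -0.0423452 ]
```

View pics/wrist_b.png

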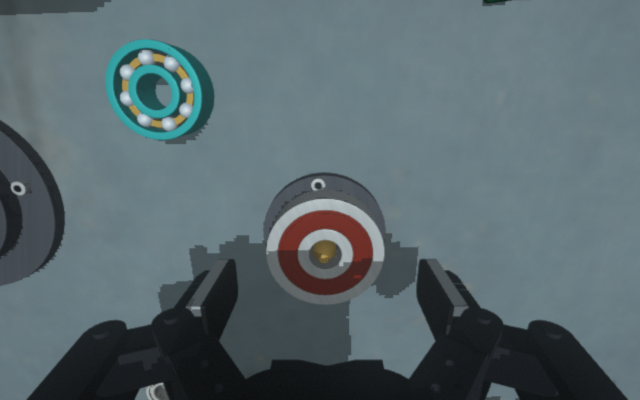

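View pics/scene_b.png

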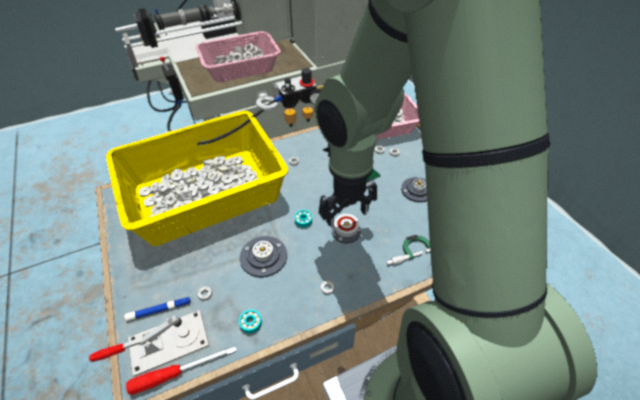

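Emit:
jog_arm([
  [[0.4,-0.1,0.5],0,8.0],
  [[0.4,-0.1,1.2],0,7.8],
  [[0.4,-0.1,1.8],0,7.6],
  [[0.4,-0.1,2.2],0,7.6],
  [[0.4,-0.1,2.2],0,7.6],
], newtons=60)

```text
time_s: 3.75
ee_pos: [0.4602, -0.0555, -0.0082]
tcp_rot: [-0.0, 1.0, 0.0, -0.0]
wrist_force: [-0.6, 0.1, 0.7]
finger_gap: 0.885
```

Emit:
jog_arm([
  [[0,0,0],0,5.8],
  [[0,0,0],0,5.8],
  [[0,0,0],0,5.8],
  [[0,0,0],0,5.8],
  [[0,0,0],0,5.8],
], newtons=60)

```text
time_s: 4.38
ee_pos: [0.4605, -0.0556, -0.0073]
tcp_rot: [0.0, 1.0, 0.0, 0.0]
wrist_force: [-3.3, 0.7, 14.4]
finger_gap: 0.697
```

```bash
python3 look.py c wrist; python3 - <<'E'
from h import *
f=np.load("wrist_c.npz"); Cw=cal("wrist"); W=cloud(Cw,f['d']); T=(W-f['p'])@f['Rt']
for u in range(230,430,8): print(u,[tuple((T[v,u]*1000).round(0).astype(int)) for v in (225,240,255)])
E
```

```text
t 4.375 ee [ 0.4605 -0.0556 -0.0073] F [-3.3  0.7 14.4] gap 59.5 q [ 0.08  0.64 -0.11  2.15  0.19  0.36 -1.76]
230 [(np.int64(10), np.int64(-54), np.int64(-8)), (np.int64(2), np.int64(-54), np.int64(-9)), (np.int64(-8), np.int64(-55), np.int64(-8))]
238 [(np.int64(11), np.int64(-49), np.int64(-9)), (np.int64(2), np.int64(-50), np.int64(-9)), (np.int64(-8), np.int64(-50), np.int64(-9))]
246 [(np.int64(11), np.int64(-44), np.int64(-9)), (np.int64(2), np.int64(-45), np.int64(-9)), (np.int64(-8), np.int64(-46), np.int64(-8))]
254 [(np.int64(11), np.int64(-40), np.int64(-9)), (np.int64(2), np.int64(-41), np.int64(-10)), (np.int64(10), np.int64(-33), np.int64(-43))]
262 [(np.int64(11), np.int64(-35), np.int64(-9)), (np.int64(5), np.int64(-34), np.int64(-17)), (np.int64(10), np.int64(-29), np.int64(-42))]
270 [(np.int64(14), np.int64(-30), np.int64(-17)), (np.int64(6), np.int64(-30), np.int64(-17)), (np.int64(11), np.int64(-25), np.int64(-45))]
278 [(np.int64(14), np.int64(-25), np.int64(-17)), (np.int64(17), np.int64(-22), np.int64(-41)), (np.int64(11), np.int64(-22), np.int64(-43))]
286 [
[... 1795 characters left out ...]
), np.int64(-44))]
390 [(np.int64(11), np.int64(36), np.int64(-9)), (np.int64(6), np.int64(35), np.int64(-18)), (np.int64(9), np.int64(30), np.int64(-40))]
398 [(np.int64(11), np.int64(40), np.int64(-9)), (np.int64(2), np.int64(41), np.int64(-9)), (np.int64(10), np.int64(33), np.int64(-43))]
406 [(np.int64(11), np.int64(45), np.int64(-9)), (np.int64(2), np.int64(46), np.int64(-8)), (np.int64(-9), np.int64(47), np.int64(-7))]
414 [(np.int64(11), np.int64(49), np.int64(-9)), (np.int64(2), np.int64(50), np.int64(-9)), (np.int64(-8), np.int64(51), np.int64(-9))]
422 [(np.int64(11), np.int64(54), np.int64(-9)), (np.int64(2), np.int64(55), np.int64(-8)), (np.int64(-8), np.int64(56), np.int64(-9))]
```

View pics/wrist_c.png

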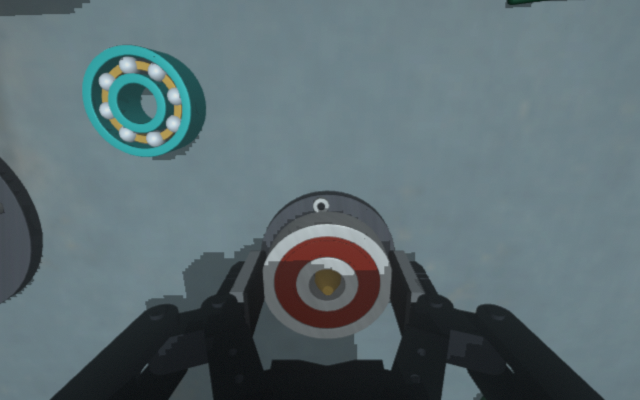

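Emit:
jog_arm([
  [[0,0,-1],0,5.8],
  [[0,0,-3],0,5.8],
  [[0,0,-6],0,5.8],
  [[0,0,-9],0,5.8],
  [[0,0,-10],0,5.8],
])

```text
time_s: 5.05
ee_pos: [0.4612, -0.0557, 0.0939]
tcp_rot: [0.0, 1.0, 0.0, 0.001]
wrist_force: [0.4, 0.3, -2.4]
finger_gap: 0.691
```

```bash
python3 look.py d wrist; python3 - <<'E'
from h import *
C=cal("wrist"); f=np.load("wrist_d.npz"); W=cloud(C,f['d']); T=(W-f['p'])@f['Rt']
m=(abs(T[...,2]+.0435)<.006)&(abs(T[...,1])<.034)&(abs(T[...,0])<.045)
P=T[m]; print(P.min(0),P.max(0),np.median(P,0))
E
```

```text
t 5.05 ee [ 0.4612 -0.0557  0.0939] F [ 0.4  0.3 -2.4] gap 59.0 q [ 0.13  0.44 -0.17  2.11  0.13  0.6  -1.71]
[-0.03559234 -0.03397886 -0.04949299] [ 0.02674004  0.03398914 -0.03751151] [-0.0001774   0.00033569 -0.04369489]
```

View pics/wrist_d.png

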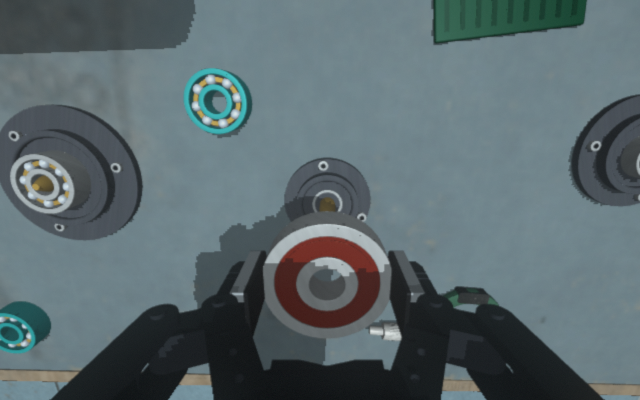

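Emit:
jog_arm([
  [[3,2.1,0],0,5.8],
  [[7.5,5.3,0],0,5.8],
  [[12,8.5,0],0,5.8],
  [[16.3,11.5,0],0,5.8],
  [[18.1,12.8,1.5],0,5.8],
])

```text
time_s: 5.72
ee_pos: [0.6432, -0.1856, 0.076]
tcp_rot: [0.0, 1.0, -0.001, 0.0]
wrist_force: [-1.1, 0.5, -3.1]
finger_gap: 0.693
```

Emit:
jog_arm([
  [[0,0,1.5],0,5.8],
  [[0,0,3],0,5.8],
  [[0,0,4.1],0,5.8],
  [[0,0,4.4],0,5.8],
  [[0,0,4.4],0,5.8],
])

```text
time_s: 6.35
ee_pos: [0.6416, -0.1834, 0.0334]
tcp_rot: [0.0, 1.0, 0.0, 0.0]
wrist_force: [0.6, -0.3, -2.6]
finger_gap: 0.692
```

```bash
python3 look.py e wrist
```

```text
t 6.35 ee [ 0.6416 -0.1834  0.0334] F [ 0.6 -0.3 -2.6] gap 59.1 q [ 0.28  0.79 -0.14  1.59  0.14  0.77 -1.5 ]
```

View pics/wrist_e.png

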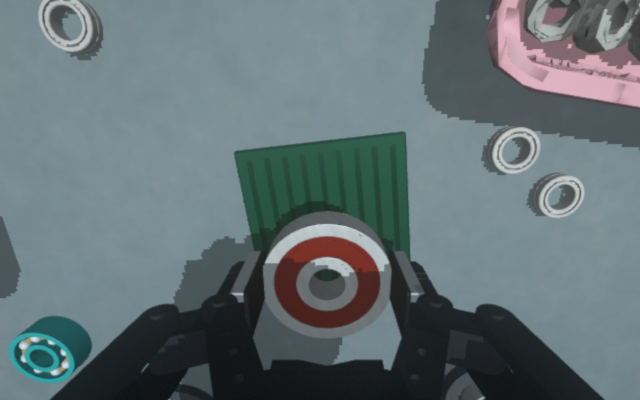

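Emit:
jog_arm([
  [[0,0,0.2],0,5.8],
  [[0,0,0.3],0,5.8],
  [[0,0,0.3],0,8],
  [[0,0,0.3],0,8],
  [[0,0,0.3],0,8.2],
])

```text
time_s: 7.02
ee_pos: [0.6417, -0.1835, 0.0302]
tcp_rot: [0.0, 1.0, 0.0, 0.0]
wrist_force: [0.9, 0.7, 0.6]
finger_gap: 0.96
```

Emit:
jog_arm([
  [[0,0,-2],0,8.4],
  [[0,0,-5],0,8.4],
  [[-1,1,-8],0,8.4],
  [[-4,4,-10],0,7],
  [[-7,8,-10],0,6],
])

```text
time_s: 7.65
ee_pos: [0.5721, -0.264, 0.1334]
tcp_rot: [0.001, 1.0, 0.001, 0.002]
wrist_force: [0.9, -0.7, -0.4]
finger_gap: 0.698
```

```bash
python3 look.py f wrist
```

```text
t 7.65 ee [ 0.5721 -0.264   0.1334] F [ 0.9 -0.7 -0.4] gap 59.6 q [ 0.45  0.61 -0.16  1.65  0.12  0.89 -1.33]
```

View pics/wrist_f.png

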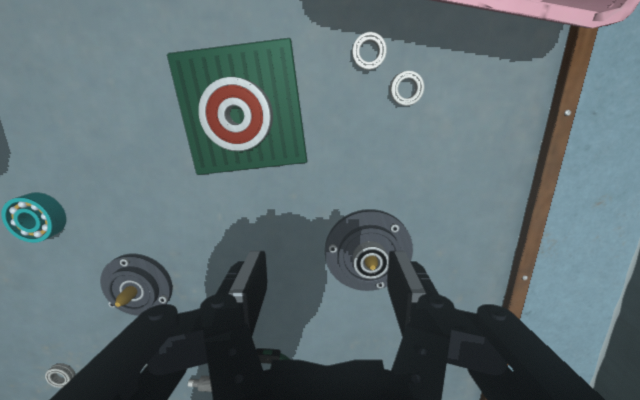

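```bash
cat > fit.py <<'E'
from h import *
from scipy.optimize import least_squares
def load(tag,n="wrist"):
    f=np.load(f"{n}_{tag}.npz"); c=robot.calibration(n); C=(c,f['M'],f['e']); return C,f,cloud(C,f['d'])
def annulus(W,c0,z0,z1,rmax):
    P=W.reshape(-1,3); r=np.hypot(*(P[:,:2]-c0).T); return P[(r<rmax)&(P[:,2]>z0)&(P[:,2]<z1)]
def edgefit(C,im,c0,rad,z,show=None):
    """refine circle centre (world xy) at height z by maximizing mean radial gradient magnitude"""
    g=cv2.GaussianBlur(cv2.cvtColor(im,cv2.COLOR_BGR2GRAY).astype(np.float32),(0,0),1.0)
    gx=cv2.Sobel(g,cv2.CV_32F,1,0); gy=cv2.Sobel(g,cv2.CV_32F,0,1)
    a=np.linspace(0,2*np.pi,180,endpoint=False)
    def score(x,y):
        s=0
        P=np.c_[x+rad*np.cos(a),y+rad*np.sin(a),np.full(180,z)]
        uv=proj(C,P).astype(np.float32); uv2=proj(C,P+np.c_[.001*np.cos(a),.001*np.sin(a),0*a])
        n=uv2-uv; n/=np.linalg.norm(n,axis=1)[:,None]
        X=cv2.remap(gx,uv[:,:1],uv[:,1:],1)[:,0]; Y=cv2.remap(gy,uv[:,:1],uv[:,1:],1)[:,0]
        v=X*n[:,0]+Y*n[:,1]; return np.mean(np.minimum(np.abs(v),150))
    best=max(((score(c0[0]+i*.0005,c0[1]+j*.0005),c0[0]+i*.0005,c0[1]+j*.0005) for i in range(-20,21) for j in range(-20,21)))
    return best
E
python3 - <<'E'
from fit import *
for tag in "adf":
    C,f,W=load(tag); im=cv2.imread(f"pics/wrist_{tag}.png")
    print(tag, f['p'])
    if tag!="d": print(" medflange .046@.008",edgefit(C,im,(.4976,-.305),.046,.008)," smallB .0175@.028",edgefit(C,im,(.499,-.304),.0165,.028), "rim out .032@.018", edgefit(C,im,(.4976,-.305),.032,.018))
    if tag!="a": print(" smallflange .037@.008",edgefit(C,im,(.457,-.055),.037,.008),"rim .026@.018",edgefit(C,im,(.457,-.055),.026,.018))
    if tag!="f": print(" largeflange .058",edgefit(C,im,(.476,.161),.058,.008), "rim .0395",edgefit(C,im,(.476,.161),.0395,.018),"medB .0235@.033",edgefit(C,im,(.476,.161),.0225,.033))
    if tag=="f": print(" largeB ",edgefit(C,im,(.638,-.184),.030,.021))
E
```

```text
a [ 0.45206338 -0.05567146  0.20440694]
 medflange .046@.008 (np.float64(85.4524588877179), 0.4971, -0.3045)  smallB .0175@.028 (np.float64(136.12683935073503), 0.497, -0.307) rim out .032@.018 (np.float64(66.23573333796575), 0.4966, -0.303)
 largeflange .058 (np.float64(81.25938140577425), 0.477, 0.159) rim .0395 (np.float64(57.81968161650047), 0.477, 0.1565) medB .0235@.033 (np.float64(144.3130022980128), 0.4765, 0.1615)
d [ 0.46120074 -0.05569165  0.09385293]
 smallflange .037@.008 (np.float64(81.24526922652896), 0.4565, -0.0565) rim .026@.018 (np.float64(50.4224729002663), 0.462, -0.045)
 largeflange .058 (np.float64(76.06595884875537), 0.477, 0.158) rim .0395 (np.float64(66.20863677697282), 0.4775, 0.156) medB .0235@.033 (np.float64(129.46331095303194), 0.4765, 0.1615)
f [ 0.57214655 -0.26397275  0.13337632]
 medflange .046@.008 (np.float64(77.02193949299857), 0.4986, -0.308)  smallB .0175@.028 (np.float64(134.44224197352156), 0.4935, -0.31) rim out .032@.018 (np.float64(52.17604377859447), 0.4936, -0.2965)
 smallflange .037@.008 (np.float64(86.11694334638263), 0.4585, -0.0605) rim .026@.018 (np.float64(61.266440729872755), 0.4535, -0.055)
 largeB  (np.float64(150.0), 0.6365000000000001, -0.1835)
```

Emit:
jog_arm([
  [[-2.5,1.4,1],0,6],
  [[-5,2.8,3],0,6],
  [[-7.5,4.2,6],0,6],
  [[-7.5,4.2,9],0,6],
  [[-7.5,4.2,9.3],0,6],
])

```text
time_s: 8.32
ee_pos: [0.4961, -0.3052, 0.0367]
tcp_rot: [-0.0, 1.0, 0.0, -0.001]
wrist_force: [0.3, 0.6, 0.7]
finger_gap: 0.7
```

```bash
python3 look.py g wrist; python3 - <<'E'
from fit import *
C,f,W=load("g"); im=cv2.imread(f"pics/wrist_g.png")
T=(W-f['p'])@f['Rt']
print(" medflange .046@.008",edgefit(C,im,(.4976,-.305),.046,.008)," smallB .0175@.028",edgefit(C,im,(.499,-.304),.0165,.028), edgefit(C,im,(.499,-.304),.0085,.028))
P=annulus(W,np.array([.497,-.306]),.024,.033,.022); print(P.min(0),P.max(0),np.median(P,0))
E
```

```text
t 8.325 ee [ 0.4961 -0.3052  0.0367] F [0.3 0.6 0.7] gap 59.8 q [ 0.55  0.68 -0.14  1.83  0.15  0.64 -1.25]
 medflange .046@.008 (np.float64(78.90415013920281), 0.4976, -0.3085)  smallB .0175@.028 (np.float64(137.0521202032121), 0.4975, -0.3085) (np.float64(150.0), 0.496, -0.309)
[ 0.47829401 -0.325993    0.02400697] [ 0.5140409  -0.29111722  0.03297004] [ 0.49855431 -0.30844055  0.02917949]
```

View pics/wrist_g.png

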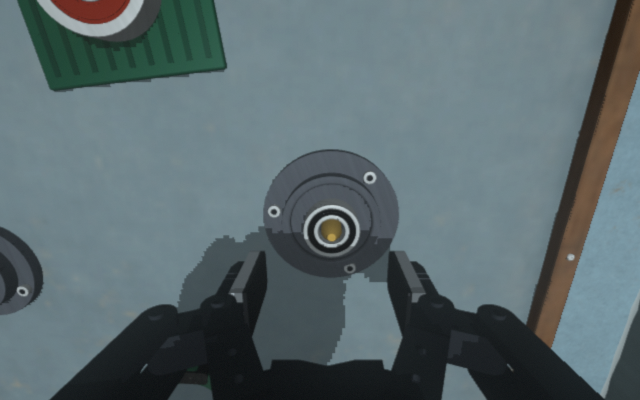

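```bash
python3 - <<'E'
from fit import *
for tag in "bgcd":
    C,f,W=load(tag); T=(W-f['p'])@f['Rt']
    for s in (-1,1):
        m=(T[...,1]*s>.028)&(T[...,1]*s<.062)&(abs(T[...,0])<.0125)&(T[...,2]<-.03)&(T[...,2]>-.075)
        P=T[m]; k=np.argsort(P[:,2])[-6:]; print(tag,s,P[k].round(4).tolist())
E
```

```text
b -1 [[-0.0082, -0.0422, -0.0422], [-0.0072, -0.0421, -0.0421], [-0.0061, -0.0421, -0.0419], [-0.0002, -0.042, -0.0419], [-0.0051, -0.042, -0.0419], [-0.0019, -0.0422, -0.0418]]
b 1 [[-0.0003, 0.043, -0.0424], [-0.0082, 0.0433, -0.0421], [0.0005, 0.043, -0.042], [0.0052, 0.0431, -0.042], [-0.0001, 0.0431, -0.0419], [-0.0055, 0.0433, -0.0411]]
g -1 [[-0.0041, -0.0295, -0.0345], [0.0058, -0.0294, -0.0345], [-0.0053, -0.0296, -0.0344], [-0.0021, -0.0295, -0.0341], [0.0021, -0.0298, -0.0337], [-0.0032, -0.0297, -0.0333]]
g 1 [[0.0024, 0.0307, -0.0342], [0.0046, 0.0306, -0.0341], [-0.0022, 0.0305, -0.0339], [-0.0044, 0.0307, -0.0339], [-0.0051, 0.0307, -0.0338], [0.0053, 0.0307, -0.0334]]
c -1 [[0.0065, -0.0292, -0.0356], [0.0053, -0.0293, -0.0355], [0.0042, -0.0294, -0.0354], [0.0074, -0.0292, -0.0354], [0.0055, -0.0294, -0.0349], [0.0077, -0.0293, -0.0348]]
c 1 [[0.0061, 0.0304, -0.0348], [0.0049, 0.0305, -0.0346], [0.0076, 0.0303, -0.0345], [0.0067, 0.0305, -0.0339], [0.0092, 0.0282, -0.0324], [0.0078, 0.0288, -0.0318]]
d -1 [[0.0072, -0.0281, -0.036], [0.0077, -0.029, -0.0359], [0.0061, -0.0291, -0.0359], [0.007, -0.0291, -0.0357], [0.0085, -0.0291, -0.0354], [0.0076, -0.0292, -0.0347]]
d 1 [[0.0081, 0.0301, -0.0356], [0.0075, 0.0302, -0.0354], [0.0083, 0.0302, -0.0349], [0.0061, 0.0304, -0.0349], [0.0082, 0.0287, -0.0327], [0.0092, 0.0282, -0.0325]]
```

Emit:
jog_arm([
  [[0.1,0.3,1.5],0,5],
  [[0.1,0.3,3],0,5],
  [[0.1,0.3,4.2],0,5],
  [[0.1,0.3,4.6],0,5],
  [[0.1,0.3,4.6],0,3],
], newtons=50)

```text
time_s: 9.0
ee_pos: [0.4976, -0.3085, -0.0091]
tcp_rot: [-0.0, 1.0, 0.0, -0.0]
wrist_force: [-4.4, 1.9, 17.4]
finger_gap: 0.39
```

Emit:
jog_arm([
  [[0,0,0],0,3],
  [[0,0,0],0,3],
  [[0,0,0],0,3],
  [[0,0,0],0,3],
  [[0,0,-0.5],0,3],
])

```text
time_s: 9.62
ee_pos: [0.4974, -0.3084, -0.004]
tcp_rot: [-0.0, 1.0, 0.0, -0.0]
wrist_force: [-0.4, -0.4, -0.3]
finger_gap: 0.382
```

```bash
python3 look.py h wrist
```

```text
t 9.625 ee [ 0.4974 -0.3084 -0.004 ] F [-0.4 -0.4 -0.3] gap 32.6 q [ 0.54  0.75 -0.13  1.83  0.16  0.57 -1.26]
```

View pics/wrist_h.png

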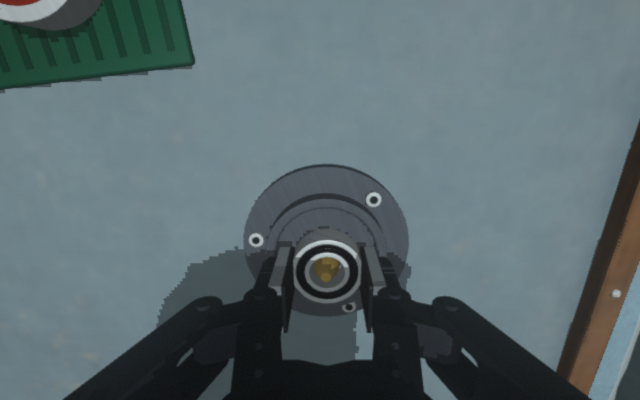

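Emit:
jog_arm([
  [[0,0,-2],0,3],
  [[0,0,-5],0,3],
  [[0,-2,-8],0,3],
  [[-0.5,-6,-10],0,3],
  [[-1.3,-11,-10],0,3],
])

```text
time_s: 10.3
ee_pos: [0.4854, -0.1983, 0.0988]
tcp_rot: [0.001, 1.0, -0.001, 0.002]
wrist_force: [1.3, 0.5, -0.2]
finger_gap: 0.383
```

Emit:
jog_arm([
  [[-0.7,-5,0],0,3],
  [[-1.5,-10,0],0,3],
  [[-2.5,-13.5,0],0,3],
  [[-2.7,-14.2,0],0,3],
  [[-2.7,-14.2,0],0,3],
])

```text
time_s: 10.92
ee_pos: [0.4579, -0.0568, 0.0969]
tcp_rot: [0.0, 1.0, 0.0, 0.001]
wrist_force: [0.1, -0.6, -0.3]
finger_gap: 0.378
```

```bash
python3 look.py i wrist; python3 - <<'E'
from fit import *
C,f,W=load("i"); T=(W-f['p'])@f['Rt']; im=cv2.imread("pics/wrist_i.png")
print(" smallflange .037@.008",edgefit(C,im,(.457,-.057),.037,.008),"seatrim .026",edgefit(C,im,(.457,-.057),.026,.018),edgefit(C,im,(.457,-.057),.0205,.018),edgefit(C,im,(.457,-.057),.0205,.014))
print(np.median(T[270:280,320:335],(0,1)))
m=(T[...,2]>-.05)&(T[...,2]<-.03)&(abs(T[...,1])<.02)&(abs(T[...,0])<.03); P=T[m]; print(len(P),np.median(P,0))
zt=np.median(P[:,2]); P=P[abs(P[:,2]-zt)<.0025]; print(zt,P.min(0),P.max(0))
zw=f['p'][2]-zt
for r in (.0165,.0175,.0085): print(edgefit(C,im,tuple(f['p'][:2]),r,zw))
E
```

```text
t 10.925 ee [ 0.4579 -0.0568  0.0969] F [ 0.1 -0.6 -0.3] gap 32.3 q [ 0.13  0.44 -0.17  2.11  0.13  0.6  -1.7 ]
 smallflange .037@.008 (np.float64(72.20045368135409), 0.456, -0.0565) seatrim .026 (np.float64(52.93736420071317), 0.4665, -0.0645) (np.float64(52.068372126451784), 0.449, -0.062) (np.float64(53.678929644389456), 0.4625, -0.057)
[-0.00979365  0.00075202 -0.02671665]
4037 [ 0.00276335  0.00024979 -0.03801461]
-0.03801461388051099 [-0.01902132 -0.01995767 -0.04051013] [ 0.01659183  0.0199617  -0.03551476]
(np.float64(137.99513326358294), np.float64(0.45793472873147456), np.float64(-0.05728146438938072))
(np.float64(101.98663109702466), np.float64(0.45643472873147456), np.float64(-0.05728146438938072))
(np.float64(99.70809920123469), np.float64(0.45643472873147456), np.float64(-0.05728146438938072))
```

View pics/wrist_i.png

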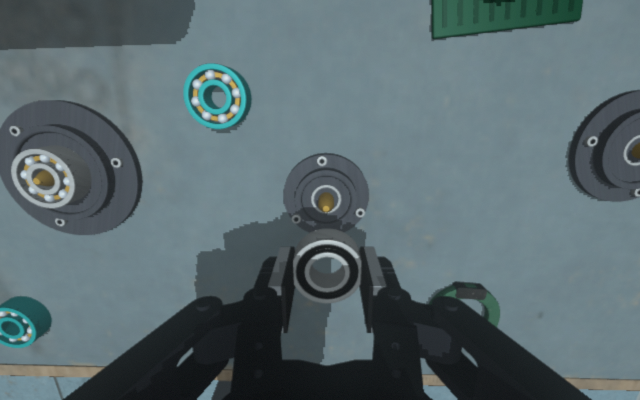

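Emit:
jog_arm([
  [[-0.1,0,3],0,3],
  [[-0.1,0,6],0,3],
  [[-0.1,0,8],0,3],
  [[-0.1,0,8.5],0,3],
  [[-0.1,0,8.8],0,3],
])

```text
time_s: 11.6
ee_pos: [0.4568, -0.0572, 0.0084]
tcp_rot: [0.0, 1.0, -0.0, 0.0]
wrist_force: [-0.5, 0.3, 0.2]
finger_gap: 0.381
```

```bash
python3 look.py j wrist
```

```text
t 11.6 ee [ 0.4568 -0.0572  0.0084] F [-0.5  0.3  0.2] gap 32.6 q [ 0.09  0.61 -0.12  2.15  0.19  0.39 -1.76]
```

View pics/wrist_j.png

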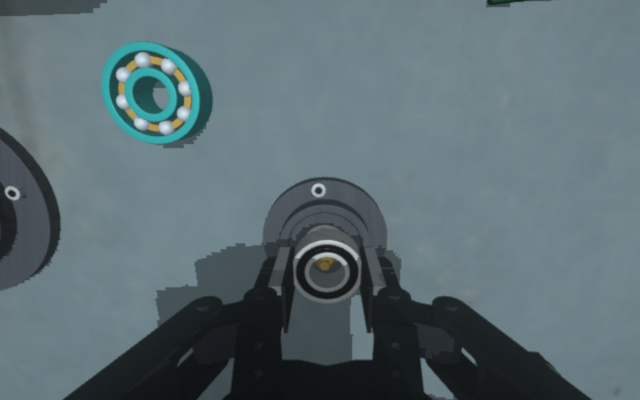

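Emit:
jog_arm([
  [[0,0,0.5],0,3],
  [[0,0,1],0,3],
  [[0,0,1.4],0,3],
  [[0,0,1.6],0,3],
  [[0,0,1.7],0,3],
])

```text
time_s: 12.28
ee_pos: [0.4565, -0.0566, -0.009]
tcp_rot: [0.0, 1.0, 0.0, -0.0]
wrist_force: [-2.8, 1.2, 16.6]
finger_gap: 0.381
```

Emit:
jog_arm([
  [[0,0,-0.1],0,3.8],
  [[0,0,-0.1],0,5],
  [[0,0,-0.1],0,5.4],
  [[0,0,-2],0,5.5],
  [[0,0,-5],0,6],
])

```text
time_s: 12.9
ee_pos: [0.4559, -0.0565, 0.0412]
tcp_rot: [-0.0, 1.0, 0.0, -0.001]
wrist_force: [0.5, 0.6, -0.5]
finger_gap: 0.704
```

```bash
python3 look.py k wrist; python3 - <<'E'
from fit import *
C,f,W=load("k"); im=cv2.imread("pics/wrist_k.png")
print("flange",edgefit(C,im,(.457,-.057),.037,.008),"bearing",edgefit(C,im,(.457,-.057),.0165,.028))
P=annulus(W,np.array([.456,-.057]),.02,.034,.0175); print(np.percentile(P[:,2],[5,25,50,75,95]))
P=annulus(W,np.array([.456,-.057]),.004,.012,.037); print("flange z",np.median(P[:,2]))
E
```

```text
t 12.9 ee [ 0.4559 -0.0565  0.0412] F [ 0.5  0.6 -0.5] gap 60.1 q [ 0.11  0.54 -0.15  2.14  0.17  0.47 -1.74]
flange (np.float64(75.91530551194849), 0.456, -0.0565) bearing (np.float64(138.39011134674624), 0.4565, -0.0575)
[0.02320343 0.02843229 0.02912451 0.02976778 0.0309693 ]
flange z 0.009686371340497768
```

View pics/wrist_k.png

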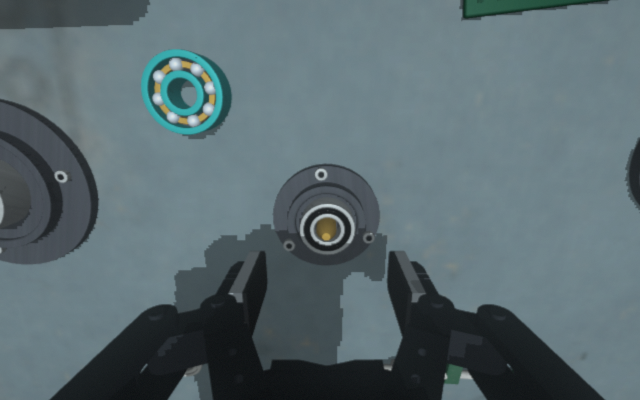

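Emit:
jog_arm([
  [[0.2,-3,-4],0,6],
  [[0.6,-8,-5],0,6],
  [[1,-13,-5],0,6],
  [[1.6,-18,-5],0,6],
  [[2,-21.6,-5],0,6],
])

```text
time_s: 13.58
ee_pos: [0.4764, 0.1618, 0.0912]
tcp_rot: [-0.0, 1.0, 0.001, 0.0]
wrist_force: [0.6, -0.3, -1.1]
finger_gap: 0.704
```

```bash
python3 look.py l wrist; python3 - <<'E'
from fit import *
C,f,W=load("l"); im=cv2.imread("pics/wrist_l.png")
print(" largeflange .058",edgefit(C,im,(.476,.161),.058,.008),"medB .0235@.033",edgefit(C,im,(.476,.161),.0225,.033))
P=annulus(W,np.array([.4765,.161]),.026,.037,.0235); print(np.percentile(P[:,2],[5,25,50,75,95]),P.min(0),P.max(0))
Ct=cal("top"); Wt=cloud(Ct,np.load("top0.npy")); m=(Wt[...,2]>.09)&(Wt[...,2]<.16)&(Wt[...,1]>0)&(Wt[...,1]<.35)&(Wt[...,0]>.5); print("basket xmin",np.percentile(Wt[m][:,0],[0.5,2]),Wt[m][:,1].min())
E
```

```text
t 13.575 ee [0.4764 0.1618 0.0912] F [ 0.6 -0.3 -1.1] gap 60.1 q [-0.31  0.5  -0.17  2.01  0.14  0.64 -2.14]
 largeflange .058 (np.float64(76.51697744653453), 0.477, 0.161) medB .0235@.033 (np.float64(144.1992504168629), 0.4765, 0.16)
[0.0286429  0.03156764 0.03370459 0.03463728 0.03549327] [0.45328092 0.13784052 0.02600395] [0.49997952 0.18336753 0.03688665]
basket xmin [0.597233   0.60006882] 0.0008727408006341253
```

View pics/wrist_l.png

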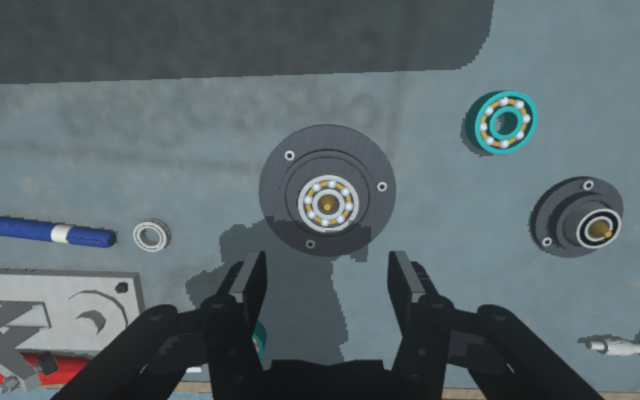

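Emit:
jog_arm([
  [[0,0.1,3],0,6.4],
  [[0,0.1,6],0,6.4],
  [[0,0.1,8.5],0,6.4],
  [[0,0.1,9.8],0,6.2],
  [[0,0.1,10],0,6],
], newtons=60)

```text
time_s: 14.25
ee_pos: [0.4762, 0.1583, -0.0093]
tcp_rot: [0.0, 1.0, 0.0, -0.0]
wrist_force: [-0.4, 0.1, 0.3]
finger_gap: 0.702
```

Emit:
jog_arm([
  [[0,0,0],0,4],
  [[0,0,0],0,4],
  [[0,0,0],0,4],
  [[0,0,0],0,4],
  [[0,0,-1],0,4],
], newtons=60)

```text
time_s: 14.88
ee_pos: [0.4766, 0.1595, 0.0018]
tcp_rot: [-0.001, 1.0, 0.001, 0.0]
wrist_force: [-0.4, 5.9, -5.4]
finger_gap: 0.522
```

```bash
python3 look.py m wrist
```

```text
t 14.875 ee [0.4766 0.1595 0.0018] F [-0.4  5.9 -5.4] gap 44.6 q [-0.34  0.66 -0.13  2.05  0.19  0.44 -2.18]
```

View pics/wrist_m.png

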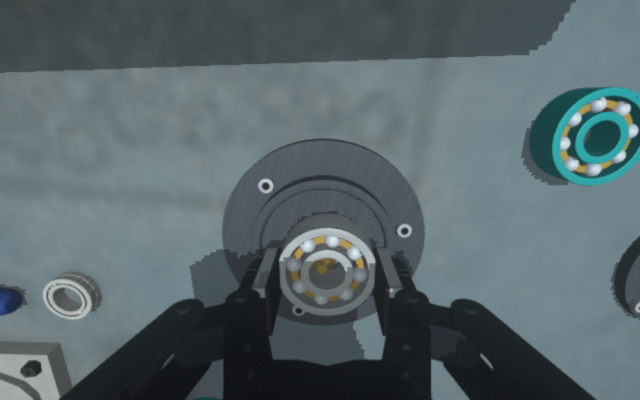

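Emit:
jog_arm([
  [[0,0,-2],0,4],
  [[0,0,-5],0,4],
  [[0,2,-9],0,4],
  [[0.3,7,-10],0,4],
  [[0.6,12.5,-10],0,4],
])

```text
time_s: 15.55
ee_pos: [0.4834, 0.0324, 0.1032]
tcp_rot: [-0.0, 1.0, 0.001, 0.002]
wrist_force: [0.7, 0.8, -1.0]
finger_gap: 0.519
```

Emit:
jog_arm([
  [[0.3,6,0],0,4],
  [[0.6,12,0],0,4],
  [[0.9,18,0],0,4],
  [[1.2,24,0],0,4],
  [[1.4,30,0],0,4],
])

```text
time_s: 16.18
ee_pos: [0.4966, -0.2688, 0.1023]
tcp_rot: [0.0, 1.0, 0.0, 0.001]
wrist_force: [-0.2, 0.6, -1.2]
finger_gap: 0.522
```

Emit:
jog_arm([
  [[0,3.5,0],0,4],
  [[0.1,4.4,0],0,4],
  [[0.1,4.4,0],0,4],
  [[0.1,4.4,0],0,4],
  [[0.1,4.4,0],0,4],
])

```text
time_s: 16.8
ee_pos: [0.4979, -0.3095, 0.1013]
tcp_rot: [-0.0, 1.0, 0.001, 0.0]
wrist_force: [0.4, 0.4, -0.9]
finger_gap: 0.518
```

```bash
python3 look.py n wrist; python3 - <<'E'
from fit import *
C,f,W=load("n"); T=(W-f['p'])@f['Rt']; im=cv2.imread("pics/wrist_n.png")
print("flange .046@.008",edgefit(C,im,(.4976,-.306),.046,.008))
m=(T[...,2]>-.055)&(T[...,2]<-.03)&(abs(T[...,1])<.024)&(abs(T[...,0])<.03); P=T[m]
zt=np.median(P[:,2]); P=P[abs(P[:,2]-zt)<.003]; print(zt,P.min(0),P.max(0))
zt=np.percentile(P[:,2],10)
for z in (zt,-.0425,-.0435): print(z,[edgefit(C,im,tuple(f['p'][:2]),r,f['p'][2]-z) for r in (.0225,.0235,.0085)])
E
```

```text
t 16.8 ee [ 0.4979 -0.3095  0.1013] F [ 0.4  0.4 -0.9] gap 44.2 q [ 0.56  0.59 -0.15  1.79  0.12  0.77 -1.22]
flange .046@.008 (np.float64(76.25954787441741), 0.4976, -0.3085)
-0.04114434932340365 [-0.02287767 -0.02397556 -0.04412831] [ 0.02421001  0.02388684 -0.03814478]
-0.042798375188988574 [(np.float64(99.28104986221253), np.float64(0.4989461434629973), np.float64(-0.3099799212536582)), (np.float64(95.30842844283254), np.float64(0.4984461434629973), np.float64(-0.3099799212536582)), (np.float64(104.21351947682189), np.float64(0.4984461434629973), np.float64(-0.3099799212536582))]
-0.0425 [(np.float64(96.60739803848341), np.float64(0.4989461434629973), np.float64(-0.3099799212536582)), (np.float64(98.08497476949825), np.float64(0.4984461434629973), np.float64(-0.3099799212536582)), (np.float64(105.35978923054205), np.float64(0.4984461434629973), np.float64(-0.3099799212536582))]
-0.0435 [(np.float64(100.77819450839193), np.float64(0.4994461434629973), np.float64(-0.3099799212536582)), (np.float64(92.04468682587334), np.float64(0.4989461434629973), np.float64(-0.3099799212536582)), (np.float64(104.98655717568543), np.float64(0.4989461434629973), np.float64(-0.3099799212536582))]
```

View pics/wrist_n.png

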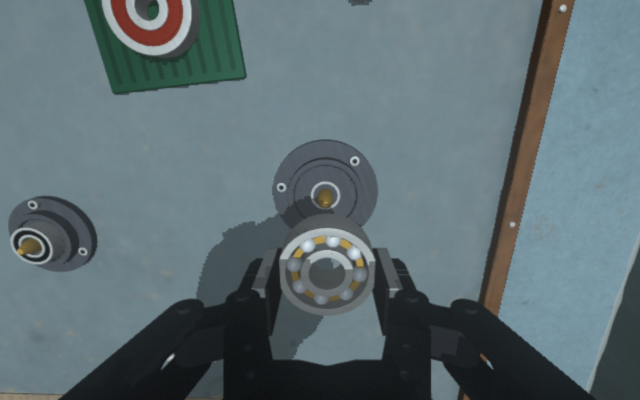

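Emit:
jog_arm([
  [[-0.1,-0.1,3],0,4],
  [[-0.1,-0.1,6.5],0,4],
  [[-0.1,-0.1,8.8],0,4],
  [[-0.1,-0.1,9.3],0,4],
  [[-0.1,-0.1,9.5],0,4],
])

```text
time_s: 17.48
ee_pos: [0.497, -0.3095, 0.0066]
tcp_rot: [0.0, 1.0, 0.0, 0.0]
wrist_force: [0.6, -0.5, -1.1]
finger_gap: 0.52
```

```bash
python3 look.py o wrist
```

```text
t 17.475 ee [ 0.497  -0.3095  0.0066] F [ 0.6 -0.5 -1.1] gap 44.4 q [ 0.55  0.73 -0.13  1.83  0.16  0.59 -1.25]
```

View pics/wrist_o.png

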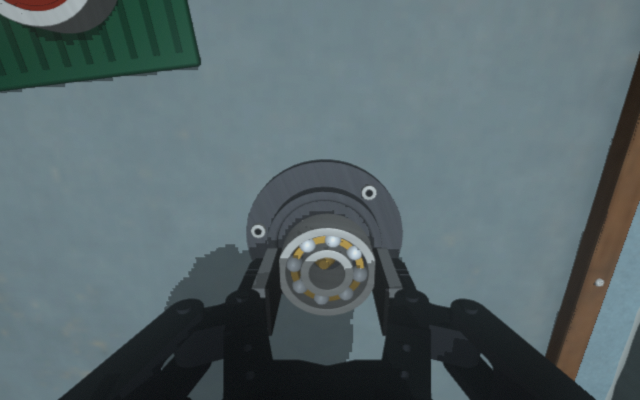

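Emit:
jog_arm([
  [[0,-0.1,0.5],0,4],
  [[0,-0.1,1],0,4],
  [[0,-0.1,1.3],0,4],
  [[0,-0.1,1.5],0,4],
  [[0,-0.1,1.55],0,4],
])

```text
time_s: 18.15
ee_pos: [0.4966, -0.3086, -0.0079]
tcp_rot: [0.0, 1.0, 0.0, 0.0]
wrist_force: [-11.9, 6.0, 40.6]
finger_gap: 0.52
```

Emit:
jog_arm([
  [[0,0,-0.1],0,4.6],
  [[0,0,-0.1],0,6],
  [[0,0,-0.2],0,6.5],
  [[0,0,-2],0,7],
  [[0,0,-6],0,7.5],
])

```text
time_s: 18.77
ee_pos: [0.496, -0.3081, 0.0511]
tcp_rot: [-0.001, 1.0, 0.0, -0.001]
wrist_force: [0.2, -0.3, 0.7]
finger_gap: 0.877
```

```bash
python3 look.py p wrist; python3 - <<'E'
from fit import *
C,f,W=load("p"); im=cv2.imread("pics/wrist_p.png")
c=(.4972,-.3085)
print("flange",edgefit(C,im,c,.046,.008),"bearing",edgefit(C,im,c,.0225,.033))
P=annulus(W,np.array(c),.022,.042,.0235); r=np.hypot(*(P[:,:2]-c).T); P=P[r>.019]; print(np.percentile(P[:,2],[5,25,50,75,95]))
for s in (1,-1):
  for ax in (0,1):
    q=P[(P[:,ax]-c[ax])*s>.014]; print(ax,s,len(q),np.percentile(q[:,2],75).round(4))
E
```

```text
t 18.775 ee [ 0.496  -0.3081  0.0511] F [ 0.2 -0.3  0.7] gap 74.9 q [ 0.55  0.66 -0.14  1.82  0.14  0.67 -1.24]
flange (np.float64(73.84790084045126), 0.4977, -0.3085) bearing (np.float64(107.04719490515603), 0.4967, -0.3095)
[0.02550309 0.03264041 0.03425513 0.034843   0.03554895]
0 1 550 0.0348
1 1 369 0.0349
0 -1 449 0.0348
1 -1 395 0.0349
```

View pics/wrist_p.png

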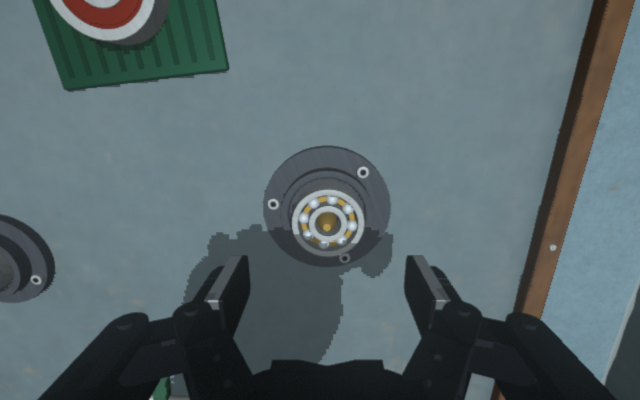

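Emit:
jog_arm([
  [[1,-1,-2],0,8.3],
  [[4.5,-4,-2],0,8.3],
  [[8.5,-7.5,-2],0,8.3],
  [[12.5,-11,-1],0,8.3],
  [[14.1,-12.4,0],0,8.3],
])

```text
time_s: 19.45
ee_pos: [0.6399, -0.1814, 0.0514]
tcp_rot: [-0.0, 1.0, 0.002, 0.001]
wrist_force: [-0.0, 0.2, -0.6]
finger_gap: 0.972
```

```bash
python3 look.py q wrist; python3 - <<'E'
from fit import *
C,f,W=load("q"); im=cv2.imread("pics/wrist_q.png"); T=(W-f['p'])@f['Rt']
c=(.637,-.184)
for r in (.030,.031): print("bearing",edgefit(C,im,c,r,.021))
P=annulus(W,np.array(c),.016,.027,.035); print(np.median(P[:,2]),P.min(0),P.max(0))
E
```

```text
t 19.45 ee [ 0.6399 -0.1814  0.0514] F [-0.   0.2 -0.6] gap 83.0 q [ 0.27  0.76 -0.13  1.59  0.13  0.79 -1.48]
bearing (np.float64(114.47582808770873), 0.636, -0.184)
bearing (np.float64(148.52889223787858), 0.6355000000000001, -0.184)
0.022367290929738187 [ 0.60578144 -0.2145106   0.01603224] [ 0.66791348 -0.15320477  0.02461984]
```

View pics/wrist_q.png

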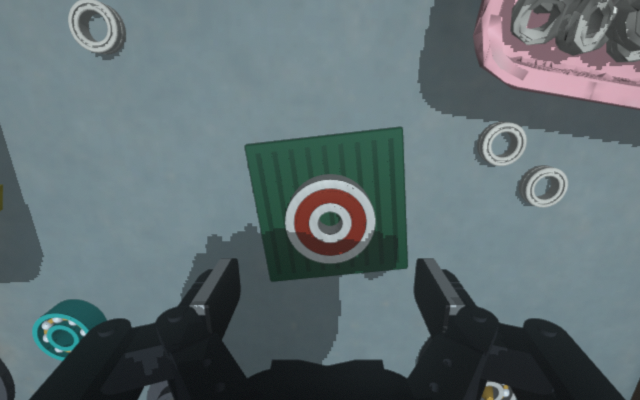

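Emit:
jog_arm([
  [[-0.2,0.1,1.5],0,8.3],
  [[-0.2,0.1,3],0,8.3],
  [[-0.2,0.1,4.2],0,8],
  [[-0.2,0.1,4.5],0,7.8],
  [[-0.2,0.1,4.5],0,7.6],
], newtons=60)

```text
time_s: 20.12
ee_pos: [0.6355, -0.1857, 0.0055]
tcp_rot: [-0.0, 1.0, -0.0, -0.0]
wrist_force: [-0.4, -0.7, 0.3]
finger_gap: 0.893
```

Emit:
jog_arm([
  [[0.1,-0.15,1],0,7.6],
  [[0.1,-0.15,2],0,7.6],
  [[0.1,-0.15,2.6],0,7.6],
  [[0.1,-0.15,2.7],0,7.6],
  [[0.1,-0.15,2.7],0,6],
], newtons=60)

```text
time_s: 20.75
ee_pos: [0.6367, -0.184, -0.0213]
tcp_rot: [-0.0, 1.0, 0.0, 0.0]
wrist_force: [-4.8, -3.9, 15.5]
finger_gap: 0.715
```

Emit:
jog_arm([
  [[0,0,0],0,5.8],
  [[0,0,0],0,5.8],
  [[0,0,0],0,5.8],
  [[0,0,0],0,5.8],
  [[0,0,-1],0,5.8],
], newtons=60)

```text
time_s: 21.38
ee_pos: [0.6362, -0.1839, -0.0114]
tcp_rot: [-0.0, 1.0, 0.0, -0.0]
wrist_force: [0.5, 0.1, -2.7]
finger_gap: 0.693
```

```bash
python3 look.py r wrist
```

```text
t 21.375 ee [ 0.6362 -0.1839 -0.0114] F [ 0.5  0.1 -2.7] gap 59.2 q [ 0.27  0.85 -0.12  1.61  0.14  0.69 -1.49]
```

View pics/wrist_r.png

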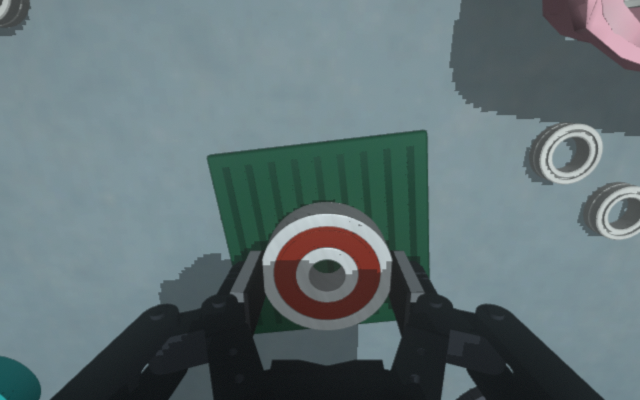

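Emit:
jog_arm([
  [[0,0,-3],0,5.8],
  [[-1,0,-7],0,5.8],
  [[-5,-1,-10.5],0,5.8],
  [[-10,-3.5,-11],0,5.8],
  [[-14.5,-7,-11],0,5.8],
])

```text
time_s: 22.05
ee_pos: [0.4903, -0.1141, 0.0997]
tcp_rot: [0.0, 1.0, -0.001, 0.001]
wrist_force: [2.0, 0.9, -3.1]
finger_gap: 0.689
```

Emit:
jog_arm([
  [[-1,-5.5,0],0,5.8],
  [[-1.5,-11.5,0],0,5.8],
  [[-1.5,-17.5,0],0,5.8],
  [[-1.5,-23,0],0,5.8],
  [[-1.5,-27.3,0],0,5.8],
])

```text
time_s: 22.68
ee_pos: [0.4764, 0.1615, 0.0992]
tcp_rot: [-0.0, 1.0, 0.001, 0.001]
wrist_force: [-0.2, -0.3, -3.1]
finger_gap: 0.692
```

Emit:
jog_arm([
  [[0,0,0],0,5.8],
  [[0,0,0],0,5.8],
  [[0,0,0],0,5.8],
  [[0,0,0],0,5.8],
  [[0,0,0],0,5.8],
])

```text
time_s: 23.3
ee_pos: [0.4766, 0.1585, 0.0987]
tcp_rot: [0.0, 1.0, -0.0, 0.0]
wrist_force: [-0.2, 0.4, -1.9]
finger_gap: 0.693
```

```bash
python3 look.py s wrist; python3 - <<'E'
from fit import *
C,f,W=load("s"); T=(W-f['p'])@f['Rt']; im=cv2.imread("pics/wrist_s.png")
print("flange .058@.008",edgefit(C,im,(.477,.16),.058,.008))
m=(T[...,2]>-.055)&(T[...,2]<-.03)&(abs(T[...,1])<.028)&(abs(T[...,0])<.045); P=T[m]
zt=np.median(P[:,2]); P=P[abs(P[:,2]-zt)<.003]; print(zt,P.min(0),P.max(0))
print([edgefit(C,im,tuple(f['p'][:2]),r,f['p'][2]-zt) for r in (.030,.031,.0085)])
E
```

```text
t 23.3 ee [0.4766 0.1585 0.0987] F [-0.2  0.4 -1.9] gap 59.2 q [-0.31  0.48 -0.17  2.01  0.13  0.66 -2.13]
flange .058@.008 (np.float64(65.83816640632678), 0.4775, 0.161)
-0.04304737348353663 [-0.03122286 -0.02799524 -0.0455765 ] [ 0.03130388  0.02799191 -0.04005313]
[(np.float64(91.36197268297325), np.float64(0.4770526475977652), np.float64(0.15797665809134742)), (np.float64(100.74793498568535), np.float64(0.4765526475977652), np.float64(0.15797665809134742)), (np.float64(101.83133942577962), np.float64(0.4765526475977652), np.float64(0.15797665809134742))]
```

View pics/wrist_s.png

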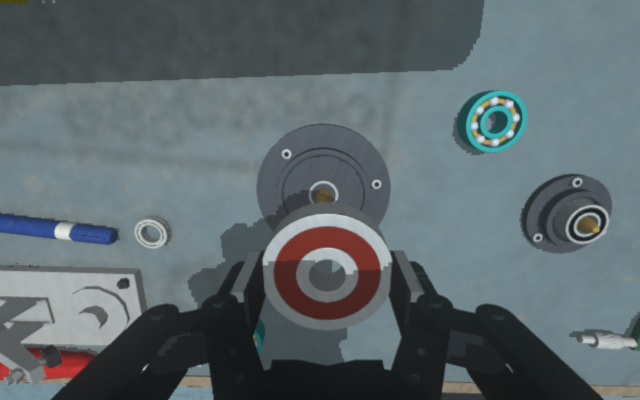

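Emit:
jog_arm([
  [[0.1,-0.3,3],0,5.8],
  [[0.1,-0.3,6],0,5.8],
  [[0.1,-0.3,8.3],0,5.8],
  [[0.1,-0.3,8.8],0,5.8],
  [[0.1,-0.3,9.1],0,5.8],
])

```text
time_s: 23.98
ee_pos: [0.4777, 0.162, 0.0079]
tcp_rot: [-0.0, 1.0, 0.0, 0.0]
wrist_force: [-1.1, 0.1, -2.4]
finger_gap: 0.692
```

```bash
python3 look.py t wrist; python3 - <<'E'
from fit import *
C,f,W=load("t"); im=cv2.imread("pics/wrist_t.png")
print("flange .058@.008",edgefit(C,im,(.477,.16),.058,.008))
print([edgefit(C,im,tuple(f['p'][:2]),r,f['p'][2]+.043) for r in (.030,.031,.0085)])
E
```

```text
t 23.975 ee [0.4777 0.162  0.0079] F [-1.1  0.1 -2.4] gap 59.1 q [-0.35  0.65 -0.13  2.04  0.18  0.46 -2.18]
flange .058@.008 (np.float64(73.11471434834193), 0.477, 0.161)
[(np.float64(92.7081533277134), np.float64(0.4781681510233396), np.float64(0.16151387132573083)), (np.float64(103.53326987571674), np.float64(0.4776681510233396), np.float64(0.16151387132573083)), (np.float64(107.48812107724726), np.float64(0.4776681510233396), np.float64(0.16151387132573083))]
```

View pics/wrist_t.png

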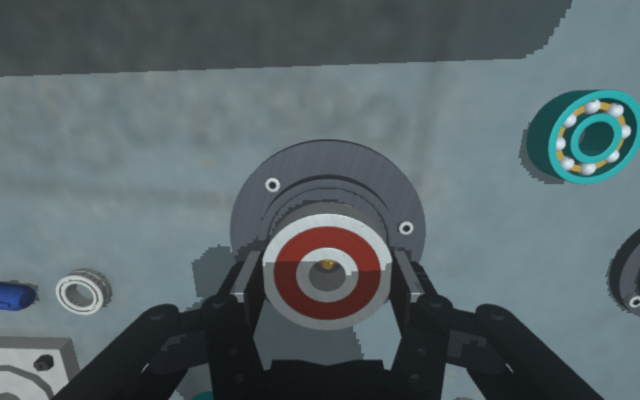

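Within 1 mm of the pin axis (bearing 0.478/0.1615, nest 0.477/0.161); the pin shows in the bore at (327,264). Lowering the rest.

Emit:
jog_arm([
  [[-0.05,0,0.6],0,5.8],
  [[-0.05,0.05,1.2],0,5.8],
  [[-0.05,0.05,1.6],0,5.8],
  [[-0.05,0.05,1.8],0,5.8],
  [[-0.05,0.05,1.85],0,5.8],
])

```text
time_s: 24.65
ee_pos: [0.4769, 0.1614, -0.0108]
tcp_rot: [0.0, 1.0, 0.0, -0.0]
wrist_force: [-3.4, -1.6, 10.5]
finger_gap: 0.693
```

Emit:
jog_arm([
  [[0,0,0],0,6.8],
  [[0,0,0],0,7.8],
  [[0,0,0],0,8],
  [[0,0,-2],0,8.2],
  [[0,0,-6],0,8.3],
])

```text
time_s: 25.28
ee_pos: [0.4761, 0.1612, 0.0489]
tcp_rot: [0.0, 1.0, 0.0, -0.001]
wrist_force: [0.4, 0.2, 1.1]
finger_gap: 0.972
```

Emit:
jog_arm([
  [[0,0,-4],0,8.3],
  [[-1,5,-6],0,8.3],
  [[-2,10,-8],0,8.3],
  [[-2,14,-9],0,8.3],
  [[-2,15,-9],0,8.3],
])

```text
time_s: 25.9
ee_pos: [0.4572, 0.0091, 0.1399]
tcp_rot: [0.0, 1.0, -0.002, 0.001]
wrist_force: [0.5, 1.0, 0.1]
finger_gap: 0.976
```

Emit:
jog_arm([
  [[0,0,0],0,8.3],
  [[0,0,0],0,8.3],
  [[0,0,0],0,8.3],
  [[0,0,0],0,8.3],
  [[0,0,0],0,8.3],
])

```text
time_s: 26.52
ee_pos: [0.457, 0.0117, 0.139]
tcp_rot: [-0.0, 1.0, 0.0, -0.0]
wrist_force: [-0.4, 0.4, 0.1]
finger_gap: 0.972
```

```bash
python3 look.py u wrist top; python3 - <<'E'
from fit import *
C,f,W=load("u"); im=cv2.imread("pics/wrist_u.png")
for n,c,R0,rb,h in [("small",(.4562,-.0565),.037,.0165,.028),("medium",(.4975,-.3085),.046,.0225,.033),("large",(.477,.161),.058,.030,.031)]:
    b=edgefit(C,im,c,rb,h); print(n,"flange",np.round(edgefit(C,im,c,R0,.008),4),"bearing",np.round(b,4))
    P=annulus(W,b[1:],h-.008,h+.008,rb+.0005); r=np.hypot(*(P[:,:2]-b[1:]).T); P=P[r>rb-.004]
    print("  top z",np.percentile(P[:,2],[10,50,75]).round(4),"expect",h,[np.percentile(P[(P[:,a]-b[1+a])*s>.6*rb][:,2],70).round(4) if ((P[:,a]-b[1+a])*s>.6*rb).sum()>5 else None for a in (0,1) for s in (1,-1)])
E
```

```text
t 26.525 ee [0.457  0.0117 0.139 ] F [-0.4  0.4  0.1] gap 83.0 q [-0.01  0.36 -0.17  2.08  0.09  0.71 -1.82]
small flange [ 8.06298e+01  4.55700e-01 -5.55000e-02] bearing [ 1.381675e+02  4.572000e-01 -5.700000e-02]
  top z [0.026  0.0291 0.0297] expect 0.028 [np.float64(0.0296), np.float64(0.0296), np.float64(0.0295), np.float64(0.0298)]
medium flange [53.3196  0.4975 -0.302 ] bearing [ 0.      0.5075 -0.2985]Traceback (most recent call last):
  File "<stdin>", line 6, in <module>
    return _quantile_unchecked(
        a, q, axis, out, overwrite_input, method, keepdims, weights)
    return _ureduce(a,
                    func=_quantile_ureduce_func,
    ...<5 lines>...
                    overwrite_input=overwrite_input,
                    method=method)
    r = func(a, **kwargs)
    result = _quantile(arr,
                       quantiles=q,
    ...<2 lines>...
                       out=out,
                       weights=wgt)
    slices_having_nans = np.isnan(arr[-1, ...])
                                  ~~~^^^^^^^^^
IndexError: index -1 is out of bounds for axis 0 with size 0
```

View pics/wrist_u.png

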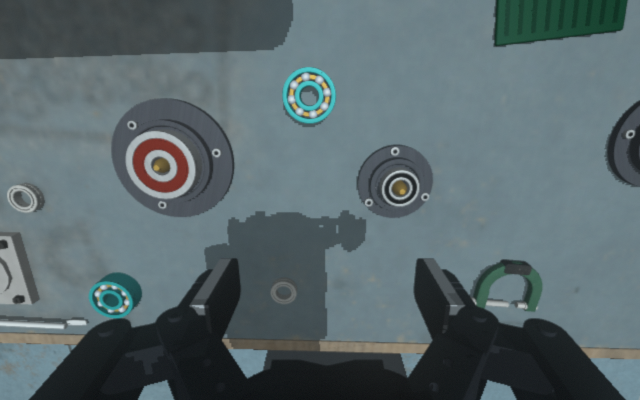

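View pics/top_u.png

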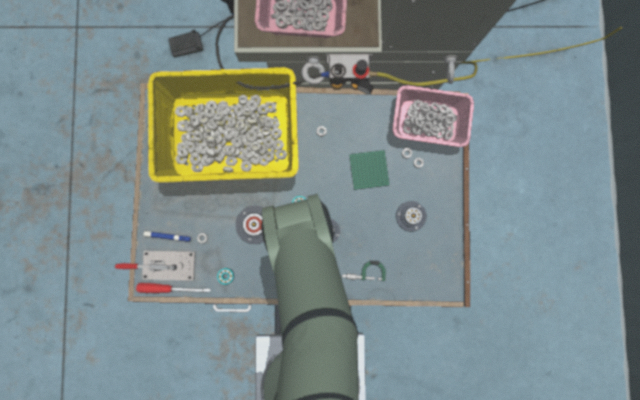

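```bash
python3 - <<'E'
from fit import *
C,f,W=load("u"); im=cv2.imread("pics/wrist_u.png")
c=(.477,.161); rb=.030; h=.031
b=edgefit(C,im,c,rb,h); print("flange",np.round(edgefit(C,im,c,.058,.008),4),"bearing",np.round(b,4))
P=annulus(W,b[1:],h-.008,h+.008,.0305); r=np.hypot(*(P[:,:2]-b[1:]).T); P=P[r>.024]
print(np.percentile(P[:,2],[10,50,75]).round(4),[np.percentile(P[(P[:,a]-b[1+a])*s>.6*rb][:,2],60).round(4) for a in (0,1) for s in (1,-1)])
a=cv2.imread("pics/top0.png")[255:290,335:395].astype(int); e=cv2.imread("pics/top_u.png")[255:290,335:395].astype(int); print("micrometer diff",abs(a-e)[:,10:].mean())
E
```

```text
flange [81.896  0.477  0.16 ] bearing [146.3082   0.4765   0.1615]
[0.0317 0.0326 0.0331] [np.float64(0.0329), np.float64(0.0328), np.float64(0.0328), np.float64(0.0328)]
micrometer diff 1.9777142857142858
```

```bash
python3 -c "
from rig import robot
print(robot.close_job())"
```

```text
the job is handed in; nothing more can be done
None
```

All three bearings are in their own nests, flat and fully home, and the job is handed in at about 26.6 s of the 96 s allowed. I parked the large bearing on the pad, moved the small and then the medium home, and put the large in last.

**Final checks:**

| Bearing | Top height measured (mm) | Expected (mm) | Offset from nest axis (mm) |
|---|---|---|---|
| Small | 29.1 | 28 | within about 2 |
| Medium | 34.3 | 33 | about 1.4 |
| Large | 32.6 | 31 | about 1.5 |

- **Seating:** The wrist depth reads 1–2 mm high throughout. None of the three shows the extra 4 mm of sitting on a rim, and each top is level on all sides to within 0.3 mm.
- **Bystanders:** The micrometer and turquoise bearings look unmoved in the last pictures. The gripper was clear of everything at hand-in.

**What disagreed or failed:**
- The fingertips really sit about 29 mm behind the reported TCP when shut, and 42 mm when open. I measured this with two cameras and set the grip heights from it.
- Placing the medium bearing read up to about 41 N at the wrist, well below the 120 N wrist limit. I take that as the bearing bottoming on its seat.
- The final check script could not re-measure the medium bearing because it was out of the wrist view. Its figures are from right after its release, and the last top picture still shows it in place.

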